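# Load the coffee machine's cleaning tablet with the tongs

## Task

Get the coffee machine ready for its cleaning cycle: swing the dust cover on its deck well aside to uncover the tablet chute, then take the sprung tongs from their slanted rest, pick the round cleaning tablet out of the caddy with them and let it go into the chute. Put the tongs back in their rest and leave the cover open. Never touch the tablet with the gripper itself, leave the other two pieces in their wells, and do not push about or knock over the bottle, jar or mug.

Things in the scene. Friction and masses are not known exactly. Their poses are not given: they have to be found in the camera images.
- chute (a point): Centre of the round chute mouth, 52 mm wide, 55 mm deep, blind, level with the top of the machine's flat steel deck (70 mm up). Axes are the machine's: z up, +x towards its tower, -x to its front (towards the robot), y along the tower's face. In them the deck reaches x -77 to +27, y -55 to +110 mm. The machine is fixed, turned 0.25 to 0.75 rad.
- hood (a point): Middle of the lower front edge of the hood, 190 mm up, at x +14, y +20 mm of the chute point (same axes); 200 mm long in y, it rises to 280 mm and juts from the black tower (x +27 to +197, y -90 to +130, 280 mm high). It hangs over the far part of the chute: a hand cannot come upright over the chute; tilt it about 30 degrees, fingers pointing to the tower and down.
- cover (a joint): Angle (rad) of the black dust cover, a 4 mm plate with a 62 mm disc, top 76 mm up, on one vertical pin. 0 = disc centred over the chute; starts at 0 to 0.2; grows clockwise seen from above (knob goes to the machine's front, then to its +y); stop at 1.8. Chute clear above 1.0; well aside is over 1.3. Stays where left (0.5 N at the knob).
- cover_knob (a point): Centre of the top of the cover's upright round knob, 14 mm in diameter, 26 mm tall above the plate (its top 102 mm up), 80 mm from the pin. With the cover at 0 it lies at x -42, y -8 mm of the chute point.
- cover_pin (a point): The cover's vertical turning axis at plate-top height (76 mm), at x 0, y +60 mm of the chute point; its boss is 12 mm wide and 82 mm high.
- tongs: Sprung steel tongs, 129 mm long, about 80 g. Origin midway between the tips' ends; z from tips to bow, the arms close along y. They start tips down in the rest, leaning 0.55 rad (32 degrees), bow towards the robot. Tips: blocks 12 mm wide (x), 18 tall, 5 thick, open 41 mm apart inside and 52 mm over all.
- tongs_grip (a point): Point between the tongs' two flat finger plates, 85 mm from the tips' ends, 44 mm below the top of the bow (28 x 12 mm). Same axes. Plates are 20 mm wide (x), 26 tall (z), 54 mm apart over their outsides when open, 48 with a 22 mm part in the tips, 42 shut. Grasp here, tool axis along -z, closing along y.
- tongs_l (a joint): Squeeze angle of each tongs arm (both alike), rad: 0 = sprung open (41 mm between the tips), 0.08 = 24 mm, 0.09 = 22 mm, 0.18 = shut. One rad moves each tip 0.11 m and each plate 0.033 m. Each plate takes 3 N to start closing, 6 N at 22 mm, about 10 N shut; springs open when let go. A 20 N grip holds the tablet firmly.
- rest: The tongs' fixed steel rest on a dark foot plate 110 x 85 mm; origin under the foot's centre, z up. Its sleeve, open at the top, leans 0.55 rad towards the rest's -x, roughly towards the robot (yaw -0.8 to -0.15). Inside it is 62 mm (y) by 22.5 mm and 50 mm deep; its lower wall is 8 mm higher (58 mm).
- pocket (a point): Point on the sleeve's inner floor where the tongs' origin lies at rest, 20 mm along +x of the rest's origin and 32 mm up; axes of the rest (not leaning).
- caddy: Fixed grey plastic tray, 74 mm (x) by 214 mm (y) by 35 mm high, walls and floor 4 mm thick; origin under its centre. Three open wells in a row along y, each 66 mm square inside, centred at y = -70, 0 and +70 mm; round tablet, brick and plug lie one in each, in any order.
- tablet: The cleaning tablet: plain white round disc 24 mm in diameter, 14 mm high, about 15 g, lying flat in one of the wells up to 7 mm off the well's centre each way; origin at the centre of its underside (4 mm above the counter).
- brick: White rectangular block, 30 x 22 x 16 mm, in another well; bystander. Origin: centre of underside.
- plug: White cylinder standing on end, 20 mm in diameter and 28 mm tall, in another well; bystander. Origin: centre of underside.
- bottle: Clear plastic bottle, 62 mm in diameter, 200 mm tall, standing beyond the caddy; bystander. Origin: centre of underside.
- jar: Glass jar, 60 mm in diameter, 85 mm tall, standing beyond the caddy; bystander. Origin: centre of underside.
- mug: White mug, 80 mm in diameter, 90 mm tall, standing near the robot; bystander. Origin: centre of underside.
Mind the look-alikes: they are no part of the job. Leave any red or turquoise look-alike of the rest alone.

How it is judged:
On the way, in this order (a step that is already met when the one before it is completed fails the run):
1. the cover is swung well aside (value of joint cover above 1.3 rad), for 0.2 s.
2. the tablet is held by the tongs above its well (contact force between tongs and tablet above 0.3 N and height (world z) of tablet above 0.05 m), for 0.2 s.
3. the tablet is down in the chute (horizontal distance between tablet and chute below 0.03 m and z of tablet in the frame of chute below -0.02 m), for 0.2 s.
4. the tongs are back in their rest and let go (x of tongs in the frame of pocket between -0.02 and 0.025 m and y of tongs in the frame of pocket between -0.03 and 0.03 m and z of tongs in the frame of pocket between -0.012 and 0.025 m and angle between tongs_grip's own z axis and vertical between 0.2 and 0.85 rad and linear speed of tongs below 0.03 m/s and not (contact force between the fingers and tongs above 0.1 N)), for 0.2 s.
At the end, for the whole second after the job is handed in: Cover over 1.3 rad open; tablet still in the chute (origin within 30 mm of its axis, over 20 mm below the mouth); tongs at rest, let go, in the sleeve: origin within 20 mm along, 30 mm across and 25 mm above the pocket point, leaning 0.2 to 0.85 rad (all of step 3 and all of step 4 and value of joint cover above 1.3 rad and linear speed of tablet below 0.03 m/s); the robot touches nothing.
It fails at once if the gripper's fingers touch the tablet (contact force between the fingers and tablet above 0.3 N).
It fails at once if the brick or the plug is moved by more than 30 mm (distance of any of brick, plug from where it was at the start of the episode above 0.03 m).
It fails at once if the bottle, jar or mug is moved by more than 40 mm (distance of any of bottle, jar, mug from where it was at the start of the episode above 0.04 m).
It also fails if it takes over 69 s, if anything falls off the work surface, if the arm or the gripper's body presses on something with over 40 N, if the wrist force passes 120 N, or if a joint passes its speed limit or range.

## Robot

A 6-joint arm with a two-finger parallel gripper is mounted at the origin on the work surface. World frame = base frame: x ahead of the robot, y to its left, z up, the work surface at z = 0. Lengths are in m, angles in rad, forces in N, time in s.
With the tool pointing down it reaches from about 0.425 to 0.95 m from the base axis. Payload 3.5 kg.
Tool frame: the origin (TCP) lies midway between the tips of the shut fingers; the grasp point (between the pads) lies 19 mm behind it (ctrl.hold_point_z is the distance from the TCP to the grasp point, in m); z points along the fingers, y is the line along which they close (so a half turn about z gives the same grasp; the last joint's range is limited). The gripper opens to 85 mm and grips with 20 to 120 N. Pads are 22 mm wide; open, the fingers measure 114 mm over their backs; the gripper's body (76 mm by 85 mm) begins 54 mm behind the grasp point. The pads swing forward as they close: fully open they stand 13 mm farther back than shut.
Start: joints at [-1.302, 0.286, 1.577, -0, 1.279, -0.15], TCP at [0.275, -0.617, 0.231] pointing down, gripper open.
Joint ranges: [-2.77, 2.77], [-0.9, 2.22], [0.21, 2.48], [-1.53, 4.67], [0.24, 2.81], [-2.84, 2.84]. Speed limits (rad/s): [2.79, 2.79, 3.14, 3.14, 3.14, 3.14].

## Interface

Orientations are given as a unit quaternion [x, y, z, w].
In Python, from plant import readout, cams, sign_off, ctrl gives the robot as it stands. The module is installed in compiled form; this text tells all that it offers.
- The arm moves only by the tool step_arm, never from a script. Its argument "increments" is a list of rows, each a list of 2 entries, a list of its own where there are three numbers: the shift along the world's x, y, z in mm, then the turn, a rotation vector about the world's x, y, z in rad. In form: [[[x, y, z], [rx, ry, rz]], ...]. A call has 1 to 8 rows; each row shifts and turns the commanded pose from where the row before left it; what a row does not reach is not made up. A row lasts 1/12 s, in which the tool goes at most 41.7 mm and 7.16 degrees, less where a joint would pass 70% of its speed; a pose out of reach is approached as far as the arm can. A call is refused whole if a number of a shift passes 41.7 or a number of a turn 0.125, either way. A call with a gripper value outside its range is refused whole. "fingers" is the opening, from -1 (shut) to 1 (fully open), set as the call begins (left out, the last holds). The fingers move at their own pace and stop on an object; "grip_force" is the grip in N (left out, the last holds). Time passes only in rows, so rows that do not move let the fingers close. It gives the time, the measured TCP pose, the force, the opening and the grip force at its end, in the units of the state.
- readout.get_state(): the state, without advancing time (a new reading comes with each control period).
- cams.read_camera(name): name is "scene" or "top" or "wrist"; returns the picture (480x640x3 uint8, red, green, blue); there is no depth.
- cams.get_calibration(name): a dict with "fx", "fy", "cx", "cy" (pixels), "eye" and "rotation" of the camera in the world; the wrist camera has in their place "T_tool_cam" (4x4, takes a point from camera to tool coordinates, whose origin is the TCP and whose axes are the flange's). Camera axes: x right, y up, looking along -z (the intrinsics and any distortion apply to the point x, -y, -z); pixel columns grow to the right and rows downward; lengths in m; the calibration is good to about 2 mm. The wrist camera is an equidistant fisheye: a pixel r from the principal point sees the ray r / f radians off the axis. A picture is of the moment at which its call begins: read the wrist's pose just before it. get_calibration takes no time and is no camera call.
- sign_off(): hands the job in; it is judged then, once.
The state is a dict: "time": time; "qpos": joint angles; "dq": joint speeds; "joint_efforts": joint torques, N m; "eef_pos": TCP position; "tcp_rot": TCP orientation; "contact_force": force on the tool from outside, world axes, zero at the start; "wrist_torque": the same for the moment, N m; "opening": opening from 0.0 (shut) to 1.0 (fully open); "finger_force": force on a finger pad.
Only numpy, scipy, OpenCV 4.12 (cv2) and the standard library are available. Lean on these libraries where they do the work, as an engineer would, in place of code of your own. Each camera call takes 0.05 s, during which the arm holds its last target. There are 200 camera calls.

## Working session

There is one attempt and no reset: what is moved stays moved. The work goes in short steps, Python scripts to look and compute and a tool call to move; the robot and the scene stay as the last step left them, time stands still between calls to the robot, and variables do not carry over. Pictures are saved under pics/ and viewed, at most 10 in all, crops included, and the job is handed in when it is done.

Besides the shell and the picture viewer there is one more tool, called after "Call:" as name(argument=value, ...), one argument or row to a line, values as JSON. step_arm: Moves the arm, as the interface text tells. Its arguments: {"type":"object","properties":{"increments":{"type":"array","items":{"type":"array"}},"fingers":{"type":"number"},"grip_force":{"type":"number"}},"required":["increments"]}

```bash
mkdir -p pics; python3 - <<'E'
from plant import readout,cams,ctrl
import cv2
s=readout.get_state();print(s['time'],s['eef_pos'],s['tcp_rot'],ctrl.hold_point_z)
for n in['scene','top','wrist']:
    im=cams.read_camera(n);cv2.imwrite(f'pics/{n}0.png',im[:,:,::-1]);print(n,cams.get_calibration(n))
E
```

```text
0.0 [ 0.27437315 -0.61601999  0.22993529] [ 9.78152793e-01  2.07883967e-01 -6.16736838e-05 -1.16890465e-03] 0.0187
scene {'fx': 606.3600259517007, 'fy': 606.3600259517007, 'cx': 316.72691997893145, 'cy': 234.0108453971473, 'eye': array([ 1.27420121, -0.77649639,  0.89294107]), 'rotation': array([0.42258892, 0.1602103 , 0.32615705, 0.8302848 ])}
top {'fx': 448.9556446114721, 'fy': 448.9556446114721, 'cx': 323.3215128906739, 'cy': 238.96348839111278, 'eye': array([ 0.41738398, -0.01265259,  1.16446767]), 'rotation': array([-0.0516641 ,  0.05545359,  0.70516838, -0.7049775 ])}
wrist {'fx': 371.64829954431775, 'fy': 371.64829954431775, 'cx': 321.1080764067575, 'cy': 237.3857403893617, 'T_tool_cam': array([[-1.64947302e-03,  9.63631163e-01,  2.67230728e-01,
         6.73251747e-02],
       [ 9.99998496e-01,  1.73286396e-03, -7.62306515e-05,
        -6.63827024e-05],
       [-5.36532728e-04,  2.67230200e-01, -9.63632571e-01,
        -1.43483475e-01],
       [ 0.00000000e+00,  0.00000000e+00,  0.00000000e+00,
         1.00000000e+00]])}
```

View pics/top0.png

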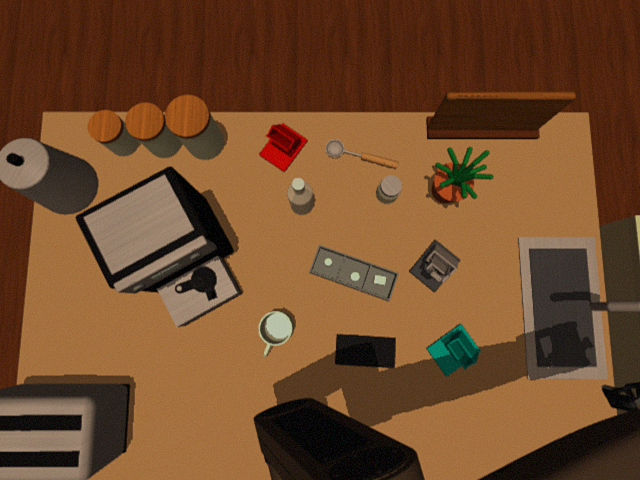

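View pics/scene0.png

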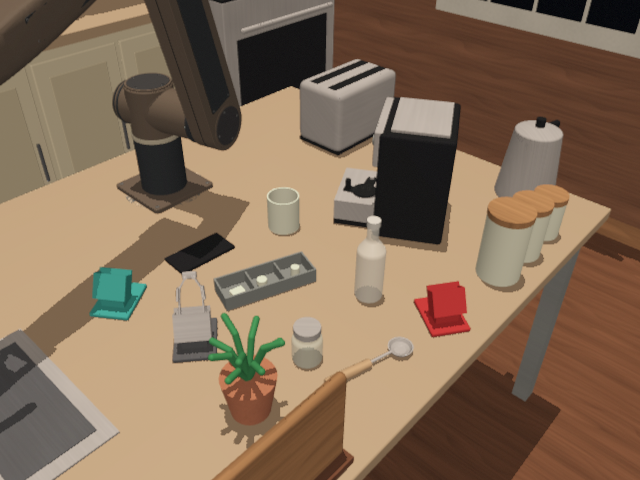

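Top view: the machine is around (200,280) with the knob near (180,297). The caddy is around (354,273), and the grey rest with the tongs is at (436,265). Look-alikes are the red rest (284,147) and the turquoise rest (455,350), so I take the grey one. The tablet could be the piece at (328,262) or (355,276); (380,280) looks like the brick. A close crop will settle it.

```bash
cat > h.py <<'E'
import numpy as np,cv2
from scipy.spatial.transform import Rotation as R
from plant import readout,cams
def ray(n,u,v):
    c=cams.get_calibration(n);d=np.array([(u-c['cx'])/c['fx'],-(v-c['cy'])/c['fy'],-1])
    return np.array(c['eye']),R.from_quat(c['rotation']).apply(d)
def at_z(n,u,v,z):
    e,d=ray(n,u,v);return e+d*(z-e[2])/d[2]
def proj(n,p):
    c=cams.get_calibration(n);q=R.from_quat(c['rotation']).inv().apply(np.atleast_2d(p)-c['eye'])
    return np.c_[c['cx']-c['fx']*q[:,0]/q[:,2],c['cy']+c['fy']*q[:,1]/q[:,2]]
E
python3 - <<'E'
import cv2,numpy as np
from h import *
t=cv2.imread('pics/top0.png');s=cv2.imread('pics/scene0.png')
def cr(im,x,y,w,h,k):return cv2.resize(im[y:y+h,x:x+w],None,fx=k,fy=k,interpolation=cv2.INTER_CUBIC)
a=np.hstack([cr(t,300,235,100,75,4),cr(t,150,250,100,75,4)])
b=np.hstack([cr(t,405,230,66,75,4)[:, :264],cr(s,160,250,168,100,3)[:300,:504]])
b=cv2.copyMakeBorder(b,0,0,0,800-b.shape[1],cv2.BORDER_CONSTANT)
im=np.vstack([a,b]);im=cv2.convertScaleAbs(im,alpha=1.3);cv2.imwrite('pics/c1.png',im);print(im.shape)
for p in [(328,262),(355,276),(380,280),(436,265),(200,280)]:print(p,at_z('top',*p,0.02))
E
```

```text
(600, 800, 3)
(328, 262) [ 0.53263558 -0.0307947   0.02      ]
(355, 276) [ 0.49682552 -0.09950573  0.02      ]
(380, 280) [ 0.4866362  -0.16303991  0.02      ]
(436, 265) [ 0.52488971 -0.30723147  0.02      ]
(200, 280) [0.48679755 0.29439707 0.02      ]
```

View pics/c1.png

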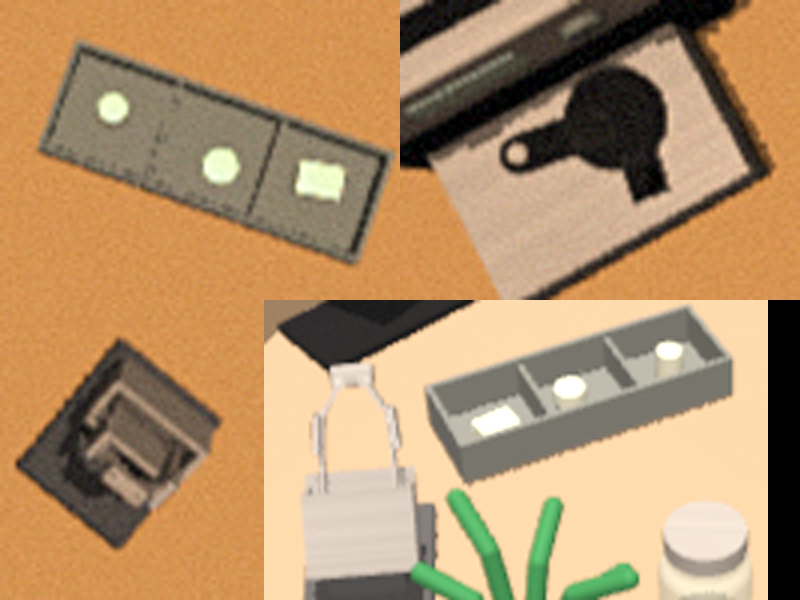

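Crop: in the scene view the far piece is tall (the plug) and the middle one is a flat disc, so the tablet is at top (355.2,276.2). The plug is at (328,262) and the brick at (380,280). The cover pin is at top (179,289), the knob at about (213,296). Next I fit the poses and overlay them to check.

```bash
cat > fit.py <<'E'
from h import *
from scipy.optimize import least_squares
def T(p,L): 
    L=np.atleast_2d(L).astype(float);c,s=np.cos(p[2]),np.sin(p[2])
    return np.c_[p[0]+c*L[:,0]-s*L[:,1],p[1]+s*L[:,0]+c*L[:,1],L[:,2]]
def fit(obs,p0):
    f=lambda p:np.concatenate([(proj(n,T(p,L))-uv).ravel() for n,uv,L in obs])
    r=least_squares(f,p0,loss='soft_l1');return r.x,f(r.x).reshape(-1,2)
ct=lambda x,y,ox,oy:[ox+x/4,oy+y/4]
sc=lambda x,y:[160+(x-264)/3,250+(y-300)/3]
cad=[('top',np.array([ct(80,44,300,235),ct(390,154,300,235),ct(40,150,300,235),ct(357,263,300,235)]),np.array([[.037,.107,.035],[.037,-.107,.035],[-.037,.107,.035],[-.037,-.107,.035]])),
('scene',np.array([sc(428,388),sc(690,308),sc(732,358),sc(466,437)]),np.array([[-.037,-.107,.035],[-.037,.107,.035],[.037,.107,.035],[.037,-.107,.035]]))]
mac=[('top',np.array([ct(116,155,150,250),ct(350,165,150,250),ct(110,298,150,250),ct(220,113,150,250)]),np.array([[0,.06,.082],[-.077,-.055,.07],[-.077,.11,.07],[0,0,.076]]))]
lean=.55;s,c=np.sin(lean),np.cos(lean)
P=lambda y,l:[.02-l*s,y,.032+l*c]
h=.005
rest=[('top',np.array([ct(120,340,405,230),ct(220,420,405,230),ct(118,550,405,230),ct(17,463,405,230)]),np.array([[.055,.0425,h],[.055,-.0425,h],[-.055,-.0425,h],[-.055,.0425,h]])),
('scene',np.array([sc(352,372),sc(318,435),sc(393,430)]),np.array([P(0,.125),P(-.027,.085),P(.027,.085)]))]
if __name__=='__main__':
    for nm,o,p0 in[('cad',cad,[.5,-.1,-.2]),('mac',mac,[.47,.27,.5]),('rest',rest,[.52,-.3,-.7])]:
        p,r=fit(o,p0);print(nm,p.round(4));print(r.round(1).tolist())
        globals()[nm+'p']=p
    for n,uv,z in[('top',(355.25,276.25),.018),('top',(328.25,262),.032)]:print(at_z(n,*uv,z))
    print('tablet scene',at_z('scene',*sc(569,388),.018),'plug',at_z('scene',*sc(669,347),.032))
    print('pocket',T(restp,[.02,0,.032]),'grip',T(restp,P(0,.085)))
    print('cover point knob',at_z('top',*ct(250,190,150,250),.09),T(macp,[-.042,-.008,.102]))
E
python3 fit.py
```

```text
cad [ 0.5051 -0.0948 -0.3456]
[[-1.4, -1.7], [1.0, -0.6], [-1.4, -0.8], [-0.1, 0.0], [-1.4, -1.5], [-0.5, -2.2], [0.4, -0.6], [-1.9, 2.7]]
mac [0.4939 0.2739 0.5264]
[[0.6, -0.7], [0.6, 0.7], [-0.1, 2.3], [-2.6, -2.6]]
rest [ 0.5107 -0.305  -0.7607]
[[0.6, -70.5], [0.2, -68.1], [-2.4, -69.6], [-1.8, -70.7], [-2.8, -4.7], [-4.6, -4.8], [-1.6, -4.2]]
[ 0.49632681 -0.10028851  0.018     ]
[ 0.53142705 -0.03123754  0.032     ]
tablet scene [ 0.49910373 -0.10134857  0.018     ] plug [ 0.53151475 -0.02884516  0.032     ]
pocket [[ 0.52521446 -0.31878811  0.032     ]] grip [[ 0.49303113 -0.2881594   0.10446458]]
cover point knob [0.44115037 0.24433889 0.09      ] [[0.46162123 0.24592196 0.102     ]]
```

```bash
sed -i 's/ct(120,340,405,230),ct(220,420,405,230),ct(118,550,405,230),ct(17,463,405,230)/ct(120,40,405,230),ct(220,120,405,230),ct(118,250,405,230),ct(17,163,405,230)/; s/,ct(220,113,150,250)\]/]/; s/,\[0,0,.076\]\]))\]/]))]/' fit.py; cat >> fit.py <<'E'
    print('disc',at_z('top',*ct(219,113,150,250),.076),'pin',T(macp,[0,.06,.076]))
    t=cv2.imread('pics/top0.png')
    from plant import cams
    a=cv2.resize(t[200:380,130:490],None,fx=2.2,fy=2.2,interpolation=3);b=cv2.imread('pics/scene0.png');b=b[80:380,60:480]
    def dr(im,n,pts,ox,oy,k,col):
        for u in proj(n,pts):cv2.circle(im,tuple(int(round(x)) for x in ((u[0]-ox+.5)*k,(u[1]-oy+.5)*k)),2,col,-1)
    th=np.linspace(0,6.28,14)
    hood=T(macp,[[.014,y,.19] for y in(-.08,.02,.12)]);ch=T(macp,np.c_[.026*np.cos(th),.026*np.sin(th),0*th+.07])
    ded=T(macp,[[-.077,-.055,.07],[-.077,.11,.07],[.027,-.055,.07],[.027,-.09,.28],[.027,.13,.28],[.197,-.09,.28],[.197,.13,.28]])
    tg=T(restp,[P(y,l) for y,l in((0,.129),(-.027,.085),(.027,.085),(-.014,.129),(.014,.129))]);
    cd=np.vstack([L if 0 else T(cadp,L) for L in [cad[0][2]]])
    ft=T(restp,rest[0][2])
    for n,im,ox,oy,k in(('top',a,130,200,2.2),('scene',b,60,80,1)):
        for pts,col in((hood,(255,0,255)),(ch,(0,0,255)),(ded,(0,255,0)),(tg,(0,255,255)),(cd,(255,0,0)),(ft,(0,128,255))):dr(im,n,pts,ox,oy,k,col)
    cv2.imwrite('pics/ovt.png',a);cv2.imwrite('pics/ovs.png',cv2.resize(b,None,fx=1.9,fy=1.9))
E
python3 fit.py
```

```text
cad [ 0.5051 -0.0948 -0.3456]
[[-1.4, -1.7], [1.0, -0.6], [-1.4, -0.8], [-0.1, 0.0], [-1.4, -1.5], [-0.5, -2.2], [0.4, -0.6], [-1.9, 2.7]]
mac [0.4953 0.2753 0.5329]
[[0.1, -1.1], [0.2, -0.2], [-0.3, 1.9]]
rest [ 0.5254 -0.3079 -0.7105]
[[0.2, -1.1], [0.7, -0.0], [-0.1, -0.2], [-0.6, -0.0], [-0.5, -0.6], [-1.9, -0.1], [1.5, -0.5]]
[ 0.49632681 -0.10028851  0.018     ]
[ 0.53142705 -0.03123754  0.032     ]
tablet scene [ 0.49910373 -0.10134857  0.018     ] plug [ 0.53151475 -0.02884516  0.032     ]
pocket [[ 0.54060801 -0.32091614  0.032     ]] grip [[ 0.50693107 -0.29193774  0.10446458]]
cover point knob [0.44115037 0.24433889 0.09      ] [[0.46320973 0.24706419 0.102     ]]
disc [0.48761676 0.26808124 0.076     ] pin [[0.46483794 0.32697257 0.076     ]]
```

View pics/ovt.png

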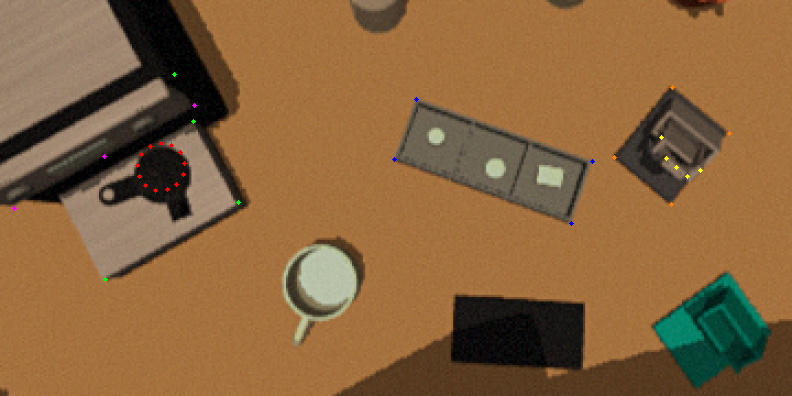

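View pics/ovs.png

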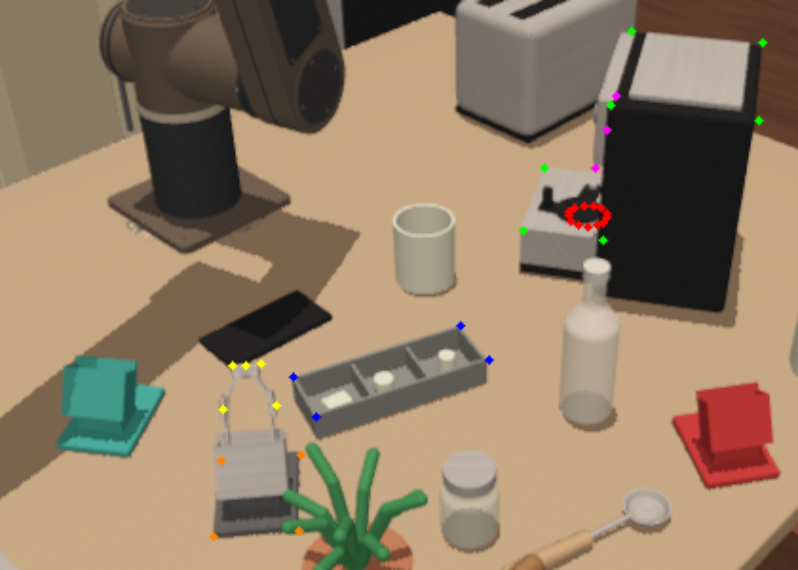

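Overlay: the chute ring, deck corners, caddy corners, rest foot and tongs points all fall on their objects to within a few mm in both views. The cover is at about 0.16 rad. I move over the caddy for a closer wrist look.

Call:
step_arm(
  increments=[
    [[12,29,5],[0,0,0]],
    [[12,29,5],[0,0,0]],
    [[12,29,5],[0,0,0]],
    [[12,29,5],[0,0,0]],
    [[12,29,5],[0,0,0]],
    [[12,29,5],[0,0,0]],
    [[12,29,5],[0,0,0]],
    [[12,29,5],[0,0,0]],
  ],
  fingers=-1,
)

```text
time: 0.82
eef_pos: [0.3707, -0.383, 0.2712]
tcp_rot: [0.978, 0.208, -0.0, -0.0]
contact_force: [0.2, 0.7, -0.3]
opening: -0.004
finger_force: 0.0
```

Call:
step_arm(
  increments=[
    [[12,29,0],[0,0,0]],
    [[12,29,0],[0,0,0]],
    [[12,29,0],[0,0,0]],
    [[12,29,0],[0,0,0]],
    [[12,29,0],[0,0,0]],
    [[12,29,0],[0,0,0]],
    [[12,29,0],[0,0,0]],
    [[0,0,0],[0,0,0]],
  ],
)

```text
time: 1.48
eef_pos: [0.4555, -0.1774, 0.2711]
tcp_rot: [0.978, 0.21, 0.0, -0.001]
contact_force: [-0.3, -0.3, 1.2]
opening: 0.001
finger_force: 0.0
```

```bash
cat >> h.py <<'E'
def wpose():
    s=readout.get_state();return np.array(s['eef_pos']),R.from_quat(s['tcp_rot'])
def wproj(P,pose):
    c=cams.get_calibration('wrist');M=np.array(c['T_tool_cam']);p,r=pose
    q=r.inv().apply(np.atleast_2d(P)-p);q=(q-M[:3,3])@M[:3,:3]
    x,y,z=q[:,0],-q[:,1],-q[:,2];h=np.hypot(x,y);k=np.arctan2(h,z)*c['fx']/np.maximum(h,1e-9)
    return np.c_[c['cx']+k*x,c['cy']+k*y]
def w_at_z(u,v,z,pose):
    c=cams.get_calibration('wrist');M=np.array(c['T_tool_cam']);p,r=pose
    a,b=u-c['cx'],v-c['cy'];t=np.hypot(a,b);th=t/c['fx'];d=np.array([np.sin(th)*a/t,-np.sin(th)*b/t,-np.cos(th)])
    d=r.apply(M[:3,:3]@d);o=p+r.apply(M[:3,3]);return o+d*(z-o[2])/d[2]
E
cat >look.py <<'E'
import sys;from h import *
import fit as F
ps=wpose();im=cams.read_camera('wrist')[:,:,::-1].copy();cv2.imwrite(sys.argv[1],im)
np.savez(sys.argv[1]+'.npz',p=ps[0],q=ps[1].as_quat());print(ps[0],ps[1].as_quat())
E
python3 look.py pics/w1.png; python3 - <<'E'
from h import *;import fit as F
d=np.load('pics/w1.png.npz');ps=(d['p'],R.from_quat(d['q']));im=cv2.imread('pics/w1.png')
cad=F.fit(F.cad,[.5,-.1,-.3])[0];rest=F.fit(F.rest,[.52,-.3,-.7])[0];mac=F.fit(F.mac,[.5,.27,.5])[0]
print(wproj(np.vstack([F.T(cad,F.cad[0][2]),F.T(rest,F.rest[0][2]),F.T(mac,[[0,0,.07]]),[[.4975,-.1008,.018]]]),ps).round())
E
```

```text
[ 0.45549798 -0.17738709  0.27110689] [ 9.77626525e-01  2.10345093e-01  4.82105609e-04 -1.04286130e-03]
[[219.  35.]
 [368. 173.]
 [173.  88.]
 [318. 223.]
 [477. 139.]
 [499. 205.]
 [420. 242.]
 [393. 176.]
 [  1.  42.]
 [272. 136.]]
```

View pics/w1.png

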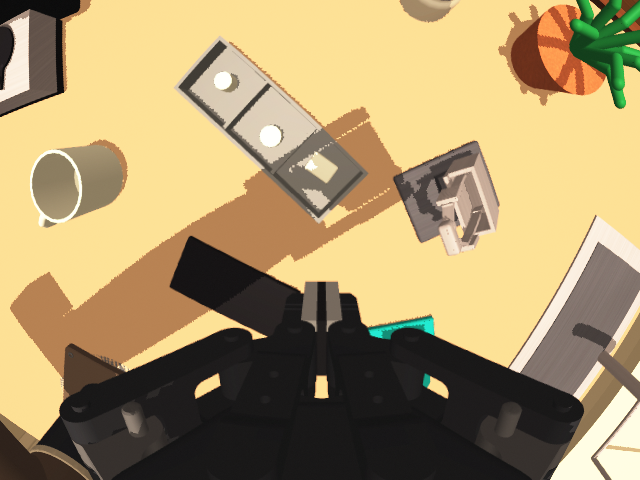

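Wrist view: the caddy rim corners are at (219,37), (367,173), (176,88) and (319,220), the tablet is at (270,135), and the rest foot corners are at (420,241) and (395,178). All are within 1–3 px of prediction. I refine the fits with these points and plan the cover push.

```bash
cat > pose.py <<'E'
from h import *;import fit as F
d=np.load('pics/w1.png.npz');ps=(d['p'],R.from_quat(d['q']))
def fit3(obs,w,L,p0):
    f=lambda p:np.concatenate([(proj(n,F.T(p,l))-uv).ravel()*(2.4 if n=='top' else 1.8) for n,uv,l in obs]+[(wproj(F.T(p,L),ps)-w).ravel()*1.])
    return least_squares(f,p0,loss='soft_l1').x
from scipy.optimize import least_squares
CAD=fit3(F.cad,np.array([[219,37],[367,173],[176,88],[319,220]]),F.cad[0][2],[.5,-.1,-.35])
REST=fit3(F.rest,np.array([[420,241],[395,178]]),F.rest[0][2][2:],[.52,-.3,-.7])
MAC=F.fit(F.mac,[.5,.27,.5])[0]
def target(p,yaw,tilt):  # tool x heading yaw, fingers tilted forward
    z=np.array([np.sin(tilt)*np.cos(yaw),np.sin(tilt)*np.sin(yaw),-np.cos(tilt)]);y=np.array([np.sin(yaw),-np.cos(yaw),0]);x=np.cross(y,z)
    return np.array(p),R.from_matrix(np.c_[x,y,z])
def go(p,yaw,tilt):
    P,Q=target(p,yaw,tilt);a,b=wpose();d=(P-a)*1000;w=(Q*b.inv()).as_rotvec()
    n=max(np.abs(d).max()/41.7,np.linalg.norm(d)/41.7,np.linalg.norm(w)/.125)
    print('to',P.round(4),'d',d.round(1),'w',w.round(3),'rows',round(n,1));return P,Q
E
python3 - <<'E'
from pose import *
print(CAD,REST,MAC,'tab',w_at_z(270.3,135,.018,ps))
pin=np.array([0,.06])
P=[(-2.0,.097),(-2.35,.090),(-2.7,.086),(-3.05,.086),(-3.42,.085)]
prev=None
for f,r in P:
    p=F.T(MAC,[r*np.cos(f),.06+r*np.sin(f),.092])[0];print((p*1000).round(1), None if prev is None else ((p-prev)*1000).round(1));prev=p
p=F.T(MAC,[-.040,-.028,.15])[0];go(p,MAC[2],.5)
E
```

```text
[ 0.50480537 -0.09522835 -0.34413284] [ 0.52533313 -0.30810895 -0.70895234] [0.49532103 0.27529298 0.53292131] tab [ 0.49738813 -0.09902893  0.018     ]
[474.9 230.5  92. ] None
[442.9 239.7  92. ] [-32.    9.2   0. ]
[416.5 255.8  92. ] [-26.4  16.1   0. ]
[395.1 276.7  92. ] [-21.5  20.9   0. ]
[382.6 305.6  92. ] [-12.5  28.9   0. ]
to [0.4751 0.2309 0.15  ] d [  20.1  410.3 -121.1] w [ 0.23  -0.444  0.107] rows 10.3
```

Call:
step_arm(
  increments=[
    [[1.7,34,0],[0.019,-0.037,0.009]],
    [[1.7,34,0],[0.019,-0.037,0.009]],
    [[1.7,34,0],[0.019,-0.037,0.009]],
    [[1.7,34,0],[0.019,-0.037,0.009]],
    [[1.7,34,0],[0.019,-0.037,0.009]],
    [[1.7,34,0],[0.019,-0.037,0.009]],
    [[1.7,34,0],[0.019,-0.037,0.009]],
    [[1.7,34,0],[0.019,-0.037,0.009]],
  ],
)

```text
time: 2.2
eef_pos: [0.4682, 0.0906, 0.2714]
tcp_rot: [0.957, 0.239, 0.161, -0.043]
contact_force: [-0.5, 0.1, -0.5]
opening: 0.001
finger_force: 0.0
```

Call:
step_arm(
  increments=[
    [[1.7,34,0],[0.019,-0.037,0.009]],
    [[1.7,34,0],[0.019,-0.037,0.009]],
    [[1.7,34,0],[0.019,-0.037,0.009]],
    [[1.7,34,-20],[0.019,-0.037,0.009]],
    [[0,0,-30],[0,0,0]],
    [[0,0,-30],[0,0,0]],
    [[0,0,-30],[0,0,0]],
    [[0,0,0],[0,0,0]],
  ],
)

```text
time: 2.87
eef_pos: [0.4705, 0.2248, 0.1534]
tcp_rot: [0.937, 0.253, 0.231, -0.065]
contact_force: [-0.6, 0.3, -0.7]
opening: -0.003
finger_force: 0.0
```

```bash
python3 look.py pics/w2.png; python3 - <<'E'
from pose import *
go(F.T(MAC,[-.040,-.028,.093])[0],MAC[2],.5)
d=np.load('pics/w2.png.npz');p2=(d['p'],R.from_quat(d['q']));im=cv2.imread('pics/w2.png')
a=.16;k=np.array([-.042,-.068]);k=[k[0]*np.cos(a)+k[1]*np.sin(a),.06-k[0]*np.sin(a)+k[1]*np.cos(a),.102]
for L,c in(([0,.06,.082],(0,0,255)),(k,(0,255,0)),([-.077,-.055,.07],(255,0,0)),([-.077,.11,.07],(255,0,0)),([.014,-.08,.19],(255,0,255)),([.014,.12,.19],(255,0,255))):
    u=wproj(F.T(MAC,L),p2)[0];print(u.round());cv2.circle(im,(int(u[0]),int(u[1])),3,c,-1)
cv2.imwrite('pics/w2o.png',im)
E
```

```text
[0.47046794 0.22477549 0.15337305] [ 0.93708265  0.25330585  0.23131762 -0.06484145]
to [0.4751 0.2309 0.093 ] d [  2.5   5.7 -64.1] w [ 0.002 -0.01   0.005] rows 1.5
[185. 232.]
[268. 314.]
[359. 352.]
[124. 343.]
[448. 131.]
[ 11. 156.]
```

View pics/w2o.png

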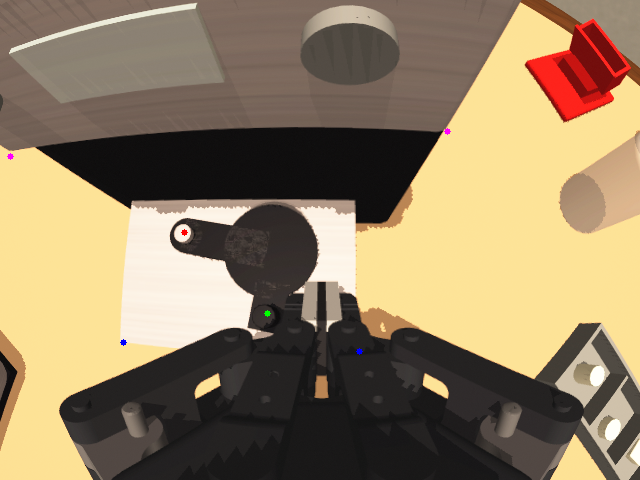

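The overlay puts the knob exactly on (267,315) and the pin on (184,232), so the machine pose is right. I descend and push.

Call:
step_arm(
  increments=[
    [[2,3,-30],[0,0,0]],
    [[0,2,-30],[0,0,0]],
    [[0,0,0],[0,0,0]],
  ],
)

```text
time: 3.17
eef_pos: [0.4749, 0.2303, 0.0977]
tcp_rot: [0.936, 0.253, 0.234, -0.065]
contact_force: [-0.2, -0.0, -1.0]
opening: -0.002
finger_force: 0.0
```

Call:
step_arm(
  increments=[
    [[-10,3,0],[0,0,0]],
    [[-11,3,0],[0,0,0]],
    [[-11,3,0],[0,0,0]],
    [[-9,5,0],[0,0,0]],
    [[-9,5,0],[0,0,0]],
    [[-8,6,0],[0,0,0]],
    [[0,0,0],[0,0,0]],
  ],
)

```text
time: 3.75
eef_pos: [0.4184, 0.2575, 0.1041]
tcp_rot: [0.935, 0.254, 0.24, -0.065]
contact_force: [-0.0, -0.2, 0.2]
opening: 0.001
finger_force: 0.0
```

Call:
step_arm(
  increments=[
    [[-7,7,0],[0,0,0]],
    [[-7,7,0],[0,0,0]],
    [[-7,7,0],[0,0,0]],
    [[-5,9,0],[0,0,0]],
    [[-4,10,0],[0,0,0]],
    [[-4,10,0],[0,0,0]],
    [[0,0,0],[0,0,0]],
  ],
)

```text
time: 4.33
eef_pos: [0.3854, 0.3078, 0.1038]
tcp_rot: [0.935, 0.254, 0.24, -0.065]
contact_force: [-0.7, 0.4, -0.2]
opening: 0.003
finger_force: 0.0
```

```bash
python3 look.py pics/w3.png; python3 - <<'E'
from pose import *
d=np.load('pics/w3.png.npz');p2=(d['p'],R.from_quat(d['q']));im=cv2.imread('pics/w3.png')
print(F.T([0,0,-MAC[2]],[np.append((p2[0]-[*MAC[:2],0])[:2],0)]))
for a in (1.0,1.3,1.5,1.7):
    k=np.array([-.042,-.068]);k=[k[0]*np.cos(a)+k[1]*np.sin(a),.06-k[0]*np.sin(a)+k[1]*np.cos(a),.102]
    u=wproj(F.T(MAC,k),p2)[0];print(a,u.round());cv2.circle(im,(int(u[0]),int(u[1])),3,(0,255*(a==1.3),255),-1)
u=wproj(F.T(MAC,[0,0,.07]),p2)[0];cv2.circle(im,(int(u[0]),int(u[1])),3,(255,0,0),-1)
cv2.imwrite('pics/w3o.png',im)
E
```

```text
[0.38544443 0.30776425 0.10376244] [ 0.93459361  0.25417796  0.24016425 -0.06518808]
[[-0.07814255  0.08379136  0.        ]]
1.0 [379. 304.]
1.3 [325. 298.]
1.5 [290. 284.]
1.7 [260. 264.]
```

View pics/w3o.png

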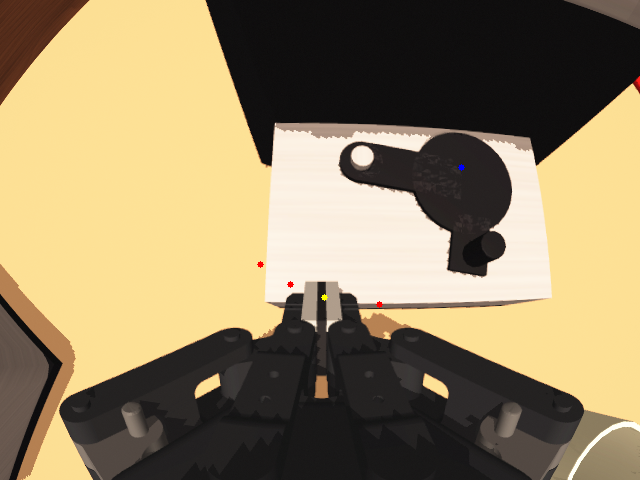

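The picture shows the cover still at about 0.16 rad, with the knob at (492,245): the arm's near-reach limit with this tilt lifted the tip to 104 mm and it passed over the knob. I redo the push with less tilt.

```bash
python3 - <<'E'
from pose import *
go(F.T(MAC,[-.040,-.029,.145])[0],MAC[2],.25)
E
```

```text
to [0.4756 0.23   0.145 ] d [ 90.1 -77.2  41.6] w [-0.128  0.218  0.002] rows 3.0
```

Call:
step_arm(
  increments=[
    [[0,0,30],[0,0,0]],
    [[0,0,15],[0,0,0]],
    [[0,0,0],[0,0,0]],
  ],
)

```text
time: 4.63
eef_pos: [0.3879, 0.3073, 0.152]
tcp_rot: [0.934, 0.253, 0.243, -0.065]
contact_force: [-0.8, -0.2, 0.9]
opening: -0.0
finger_force: 0.0
```

Call:
step_arm(
  increments=[
    [[22,-19.3,0],[-0.032,0.055,0]],
    [[22,-19.3,0],[-0.032,0.055,0]],
    [[22,-19.3,0],[-0.032,0.055,0]],
    [[22,-19.3,0],[-0.032,0.055,0]],
    [[0,0,-30],[0,0,0]],
    [[0,0,-32],[0,0,0]],
    [[0,0,0],[0,0,0]],
  ],
)

```text
time: 5.22
eef_pos: [0.4686, 0.2269, 0.0775]
tcp_rot: [0.959, 0.259, 0.111, -0.032]
contact_force: [-1.1, -0.2, -1.9]
opening: -0.002
finger_force: 0.0
```

```bash
python3 - <<'E'
from pose import *
go(F.T(MAC,[-.040,-.029,.089])[0],MAC[2],.25)
E
```

```text
to [0.4756 0.23   0.089 ] d [ 7.   3.1 11.5] w [ 0.005 -0.018  0.006] rows 0.3
```

Call:
step_arm(
  increments=[
    [[0,0,10],[0,0,0]],
    [[0,0,0],[0,0,0]],
    [[-9,4,0],[-0.02,0.036,0]],
    [[-9,4,0],[-0.02,0.036,0]],
    [[-8,5,0],[-0.02,0.036,0]],
    [[-9,5,0],[-0.02,0.036,0]],
    [[-9,5,0],[-0.02,0.036,0]],
    [[-8,6,0],[-0.02,0.036,0]],
  ],
)

```text
time: 5.88
eef_pos: [0.4217, 0.2585, 0.0975]
tcp_rot: [0.965, 0.262, -0.001, -0.002]
contact_force: [-0.1, -1.2, -1.5]
opening: -0.0
finger_force: 0.7
```

```bash
python3 - <<'E'
from pose import *
go([.395,.2767,.089],MAC[2],0)
E
```

```text
to [0.395  0.2767 0.089 ] d [-26.7  18.2  -8.5] w [-0.003 -0.002  0.004] rows 0.8
```

Call:
step_arm(
  increments=[
    [[0,0,-7],[0,0,0]],
    [[-8,6,0],[0,0,0]],
    [[-8,6,0],[0,0,0]],
    [[-8,7,0],[0,0,0]],
    [[-5,9,0],[0,0,0]],
    [[-4,10,0],[0,0,0]],
    [[-4,10,0],[0,0,0]],
    [[0,0,0],[0,0,0]],
  ],
)

```text
time: 6.55
eef_pos: [0.3902, 0.3105, 0.0949]
tcp_rot: [0.965, 0.262, 0.008, -0.005]
contact_force: [2.4, 0.3, 12.8]
opening: 0.003
finger_force: 7.5
```

```bash
python3 look.py pics/w4.png; python3 - <<'E'
from pose import *
d=np.load('pics/w4.png.npz');p2=(d['p'],R.from_quat(d['q']));im=cv2.imread('pics/w4.png')
print(F.T([0,0,-MAC[2]],[np.append((p2[0]-[*MAC[:2],0])[:2],0)]))
for a in (1.0,1.3,1.5,1.7):
    for q in(-.06,):
        k=[q*np.sin(a),.06+q*np.cos(a),.076];u=wproj(F.T(MAC,k),p2)[0];print(a,u.round())
u=wproj(F.T(MAC,[0,0,.07]),p2)[0];cv2.circle(im,(int(u[0]),int(u[1])),3,(255,0,0),-1);print('chute',u, im[int(u[1]),int(u[0])])
c=im[90:330,130:560];cv2.imwrite('pics/w4o.png',c)
E
```

```text
[0.39024366 0.31051781 0.09492679] [ 0.96509681  0.26172441  0.00804147 -0.00487983]
[[-0.07260989  0.08372481  0.        ]]
1.0 [441. 238.]
1.3 [406. 253.]
1.5 [382. 258.]
1.7 [356. 257.]
chute [493.95100564 133.43985734] [255   0   0]
```

View pics/w4o.png

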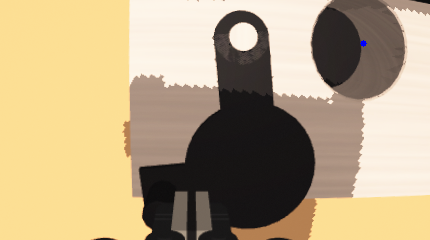

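The cover disc is now centred at (379,255), so the angle is about 1.5 rad. The chute mouth is open, centred at about (489,138). I lift off and head for the tongs.

Call:
step_arm(
  increments=[
    [[0,0,35],[0,0,0]],
    [[0,0,40],[0,0,0]],
    [[0,0,40],[0,0,0]],
    [[0,0,40],[0,0,0]],
    [[0,0,20],[0,0,0]],
    [[0,0,0],[0,0,0]],
  ],
  fingers=1,
)

```text
time: 7.1
eef_pos: [0.3872, 0.308, 0.2719]
tcp_rot: [0.965, 0.261, 0.007, -0.005]
contact_force: [0.7, -0.3, 1.1]
opening: 0.85
finger_force: 0.0
```

```bash
python3 - <<'E'
from pose import *
d=np.load('pics/w4.png.npz');p2=(d['p'],R.from_quat(d['q']))
print('chute w4',w_at_z(489,138,.07,p2),'MAC',MAC)
d=np.load('pics/w3.png.npz');p3=(d['p'],R.from_quat(d['q']));print('pin w3',w_at_z(362,158,.082,p3),F.T(MAC,[0,.06,.082]))
print('pin w4',w_at_z(130+243,90+37,.082,p2))
# tongs points in w1
for nm,L in(('bow',F.P(0,.129)),('plL',F.P(.027,.085)),('plR',F.P(-.027,.085))):print(nm,wproj(F.T(REST,L),ps).round())
im=cv2.imread('pics/w1.png');g=im[190:265,425:505].min(2);print(g.max())
n,l,st,ce=cv2.connectedComponentsWithStats((g>150).astype('uint8'));print(st[1:],ce[1:]+[425,190])
g0=F.T(REST,F.P(0,.085))[0];ax=np.array([np.sin(.55)*np.cos(REST[2]),np.sin(.55)*np.sin(REST[2]),-np.cos(.55)])
print('grip',g0,'ax',ax);go(g0+ax*(.0187-.1),REST[2],.55)
E
```

```text
chute w4 [0.49185665 0.27636576 0.07      ] MAC [0.49532103 0.27529298 0.53292131]
pin w3 [0.46208276 0.32740804 0.082     ] [[0.46483793 0.32697257 0.082     ]]
pin w4 [0.46339338 0.328132   0.082     ]
bow [[453. 240.]]
plL [[452. 191.]]
plR [[471. 244.]]
221
[[   0    0   80   75 3225]
 [  71    0    1    1    1]
 [  71    2    1    1    1]
 [  48   21    5    2    6]
 [  52   32    1    3    3]
 [  51   36    1    1    1]
 [  79   44    1    1    1]
 [  79   74    1    1    1]] [[467.86635659 231.77612403]
 [496.         190.        ]
 [496.         192.        ]
 [474.83333333 211.33333333]
 [477.         223.        ]
 [476.         226.        ]
 [504.         234.        ]
 [504.         264.        ]]
grip [ 0.50678901 -0.29219882  0.10446458] ax [ 0.39672898 -0.34030582 -0.85252452]
to [ 0.4745 -0.2645  0.1738] d [  87.3 -572.6  -98.2] w [-0.057 -0.566 -1.208] rows 14.1
```

Call:
step_arm(
  increments=[
    [[18,-36,0],[-0.004,-0.038,-0.081]],
    [[18,-36,0],[-0.004,-0.038,-0.081]],
    [[18,-36,0],[-0.004,-0.038,-0.081]],
    [[18,-36,0],[-0.004,-0.038,-0.081]],
    [[18,-36,0],[-0.004,-0.038,-0.081]],
    [[18,-36,0],[-0.004,-0.038,-0.081]],
    [[12,-38,0],[-0.004,-0.038,-0.081]],
    [[0,-40,0],[-0.004,-0.038,-0.081]],
  ],
)

```text
time: 7.77
eef_pos: [0.5053, 0.0102, 0.2636]
tcp_rot: [0.987, -0.063, 0.141, 0.051]
contact_force: [-0.3, 0.5, 0.7]
opening: 1.0
finger_force: 0.0
```

Call:
step_arm(
  increments=[
    [[-6,-40,0],[-0.004,-0.038,-0.081]],
    [[-6,-40,0],[-0.004,-0.038,-0.081]],
    [[-6,-40,0],[-0.004,-0.038,-0.081]],
    [[-6,-40,0],[-0.004,-0.038,-0.081]],
    [[-6,-40,0],[-0.004,-0.038,-0.081]],
    [[-6,-40,-20],[-0.004,-0.038,-0.081]],
    [[0,0,-30],[-0.004,-0.038,-0.081]],
    [[0,0,0],[0,0,0]],
  ],
)

```text
time: 8.43
eef_pos: [0.4639, -0.2239, 0.2067]
tcp_rot: [0.904, -0.341, 0.242, 0.092]
contact_force: [-0.9, 1.8, -3.0]
opening: 1.001
finger_force: 0.0
```

```bash
cat > tg.py <<'E'
from pose import *
g0=F.T(REST,F.P(0,.085))[0];ax=np.array([np.sin(.55)*np.cos(REST[2]),np.sin(.55)*np.sin(REST[2]),-np.cos(.55)])
E
python3 -c "
from tg import *
for k in(.1,0):go(g0+ax*(.0187-k),REST[2],.55)"
```

```text
to [ 0.4746 -0.2646  0.1738] d [ 10.7 -40.7 -32.9] w [-0.017 -0.02   0.013] rows 1.3
to [ 0.5143 -0.2987  0.0885] d [  50.4  -74.7 -118.2] w [-0.017 -0.02   0.013] rows 3.6
```

Call:
step_arm(
  increments=[
    [[5,-20,-16],[-0.009,-0.01,0.007]],
    [[5,-20,-16],[-0.008,-0.01,0.006]],
    [[0,0,0],[0,0,0]],
  ],
)

```text
time: 8.68
eef_pos: [0.4779, -0.2651, 0.18]
tcp_rot: [0.903, -0.33, 0.258, 0.095]
contact_force: [-0.9, -0.1, -0.8]
opening: 0.997
finger_force: 0.0
```

```bash
python3 look.py pics/w5.png;python3 -c "
from tg import *
for k in(.1,-.003):go(g0+ax*(.0187-k),REST[2],.55)
d=np.load('pics/w5.png.npz');p=(d['p'],R.from_quat(d['q']))
print(wproj(F.T(REST,[F.P(0,.129),F.P(-.014,.129),F.P(.014,.129),F.P(-.027,.085),F.P(.027,.085)]),p).round())"
```

```text
[ 0.47788619 -0.26509434  0.18002201] [ 0.90279804 -0.33047493  0.2583436   0.09487151]
to [ 0.4746 -0.2647  0.1738] d [-3.5 -0.2 -7.5] w [ 0.005  0.006 -0.006] rows 0.2
to [ 0.5155 -0.2997  0.086 ] d [ 37.4 -35.2 -95.3] w [ 0.005  0.006 -0.006] rows 2.6
[[324. 278.]
 [350. 279.]
 [298. 278.]
 [365. 254.]
 [282. 253.]]
```

```bash
python3 -c "
import cv2
im=cv2.imread('pics/w5.png',0)[205:305:4,240:410:3]
print('x from 240 step3, y from 205 step4')
for i,r in enumerate(im):print(205+4*i,''.join(' .:-=+*#%@'[min(9,v//26)] for v in r))"
```

```text
x from 240 step3, y from 205 step4
205 #############:============================-##############
209 #############==============================##############
213 ############+===============================#############
217 #########################################################
221 ##############::==--================--==::*##############
225 ##############::==-==================-==::+##############
229 ##############::====================*===::*##############
233 ##############::-=-#--------------=-+-=-::*##############
237 ##############::==:=================#:==::###############
241 ##############==-=:==================:====###############
245 ##############==-=:==================---==*##############
249 #############*====-==================---==*##############
253 ################*=*#############***##=--##*##############
257 ################*=###################===##*##############
261 ############+-*##+==.................==###-=#############
265 ############+-*##++==-.............==++###-=#############
269 ############--*##+++======----===+==+++###-=#############
273 ############=-*##+++=================++###-=#############
277 ############:-*##.==+########*######=+==##--#############
281 ############--=+=..:*###############*--=++--#############
285 ############:----:.:*###############+------:#############
289 ############:----..-*###############+-------#############
293 ############:-------=**********+***+-------:#############
297 ############----------.........:-----------:#############
301 ############-------------------------------:#############
```

Wrist picture as a brightness map: the bow spans x 300–348 around row 285, and the plates' outsides are at x≈276 and 372. The tongs are where predicted, 2–4 mm lower in the picture. I go in.

Call:
step_arm(
  increments=[
    [[9,-8.5,-24],[0,0,0]],
    [[9,-8.5,-24],[0,0,0]],
    [[9,-8.5,-24],[0,0,0]],
    [[9,-8.5,-24],[0.005,0.006,-0.006]],
    [[0,0,0],[0,0,0]],
    [[0,0,0],[0,0,0]],
  ],
)

```text
time: 9.23
eef_pos: [0.5149, -0.2977, 0.0859]
tcp_rot: [0.903, -0.333, 0.255, 0.094]
contact_force: [-0.3, 0.1, -0.7]
opening: 1.002
finger_force: 0.0
```

```bash
python3 -c "
from tg import *
go(g0+ax*(.0187+.003)+np.array([-.0013,.0011,-.001]),REST[2],.55)"
```

```text
to [ 0.5142 -0.2986  0.085 ] d [-0.7 -0.9 -0.9] w [ 0.001  0.001 -0.001] rows 0.0
```

Call:
step_arm(
  increments=[
    [[0,0,0],[0,0,0]],
    [[0,0,0],[0,0,0]],
    [[0,0,0],[0,0,0]],
    [[0,0,0],[0,0,0]],
    [[0,0,0],[0,0,0]],
    [[0,0,0],[0,0,0]],
  ],
  fingers=0.2,
  grip_force=25,
)

```text
time: 9.73
eef_pos: [0.5155, -0.2992, 0.0881]
tcp_rot: [0.901, -0.334, 0.258, 0.095]
contact_force: [0.3, 2.7, 5.0]
opening: 0.601
finger_force: 2.9
```

Call:
step_arm(
  increments=[
    [[-4,3.4,8.5],[0,0,0]],
    [[-6,5,13],[0,0,0]],
    [[-8,6.8,17],[0,0,0]],
    [[-8,6.8,17],[0,0,0]],
    [[-8,6.8,17],[0,0,0]],
    [[0,0,30],[0,0,0]],
    [[0,0,30],[0,0,0]],
    [[0,0,0],[0,0,0]],
  ],
)

```text
time: 10.4
eef_pos: [0.4827, -0.272, 0.2261]
tcp_rot: [0.9, -0.334, 0.262, 0.097]
contact_force: [-0.0, -0.8, 1.5]
opening: 0.598
finger_force: 3.6
```

```bash
python3 look.py pics/w6.png;python3 -c "
import cv2
from pose import *
print(readout.get_state()['opening'],readout.get_state()['finger_force'])
im=cv2.imread('pics/w6.png',0)[200:330:5,240:410:3]
for i,r in enumerate(im):print(200+5*i,''.join(' .:-=+*#%@'[min(9,v//26)] for v in r))"
```

```text
[ 0.4826767  -0.27200232  0.22614163] [ 0.90040516 -0.33373073  0.26176328  0.09682117]
0.6029280825736528 3.591038495505927
200 #########################################################
205 #########################################################
210 #########################################################
215 #########################################################
220 #########################################################
225 ##############+====-=-===---------------#################
230 ##############-========================-*################
235 ##############==========+++++++++++++++++################
240 ##############==++++++=+++++++++++++=+++*################
245 ###############+++#####%%%%%%%%%%%%%=++#%################
250 #############%%+++==================:++*%################
255 #############%%++#================++:#++%################
260 #############%*+:#==========++==+++=:#=+%################
265 #############%++:%=+++++++++++++++++-*:++################
270 #############++-:#--=+=+=+++++++--++++:=+*###############
275 #############++:-=--============--====::++###############
280 ############++--#%==#%%%%%%%%%%#==%%%%+:=+*##############
285 *+++- +#####++:::::.................::=::++#####+ :++++##
290 ++++  .####++=:--==:-==========:===-===-:=+*####:  =+++*#
295 +++    ####++:-=-==:===========::==-===-::++##**.   ++++=
300 ++.   +++==+=-:--=-:===========-========::==-=+++   .++++
305 +-   :+++=+*---::-::===========-:-::::==-::+--+++-   :+++
310 =    ++++-++:::::::-============::::::-=-::++:+++=    =++
315      ++++:+=:::::::============-:::::::=-+:-+-=+++:    ++
320     -+++=-+-:::::::============::::::::-:-::+--++++    .+
325 .   ++++--+--:::::::==========:::::::::::=-:++:++++    .#
```

```bash
python3 -c "
from pose import *
go([.4975,-.100,.17],CAD[2],0)"
```

```text
to [ 0.4975 -0.1     0.17  ] d [ 15.9 171.2 -52.9] w [0.283 0.487 0.356] rows 5.3
```

Call:
step_arm(
  increments=[
    [[2,21,0],[0.035,0.061,0.044]],
    [[2,21,0],[0.035,0.061,0.044]],
    [[2,21,0],[0.035,0.061,0.044]],
    [[2,21,-8],[0.035,0.061,0.044]],
    [[2,21,-10],[0.035,0.061,0.044]],
    [[2,21,-10],[0.035,0.061,0.044]],
    [[2,21,-10],[0.035,0.061,0.044]],
    [[2,21,-10],[0.035,0.061,0.044]],
  ],
)

```text
time: 11.12
eef_pos: [0.4952, -0.1007, 0.1682]
tcp_rot: [0.985, -0.172, -0.007, 0.001]
contact_force: [0.1, -0.8, -1.0]
opening: 0.603
finger_force: 3.6
```

Call:
step_arm(
  increments=[
    [[0,0,0],[0,0,0]],
    [[0,0,0],[0,0,0]],
    [[0,0,0],[0,0,0]],
  ],
)

```text
time: 11.37
eef_pos: [0.4957, -0.1022, 0.1693]
tcp_rot: [0.985, -0.173, -0.004, 0.002]
contact_force: [0.7, -0.1, -1.4]
opening: 0.599
finger_force: 3.6
```

```bash
python3 look.py pics/w7.png;python3 -c "
import cv2
from pose import *
s=readout.get_state();print(s['opening'],s['finger_force'],wproj(np.array([[.4975,-.1,.018],[.4975,-.1,.1]]),wpose()))
go([.4975,-.100,.17],CAD[2],0)
p,r=wpose();print('tip pred',wproj([p+r.apply([0,y,.063]) for y in(-.02,.02)],(p,r)))
im=cv2.imread('pics/w7.png')[60:360,120:520];cv2.imwrite('pics/w7c.png',cv2.resize(im,None,fx=2,fy=2,interpolation=3))"
```

```text
[ 0.49571308 -0.10220637  0.16933184] [ 0.98490915 -0.17301468 -0.00416528  0.00159326]
0.5999017866523146 3.6070564556575846 [[316.4951311  218.33384854]
 [315.58424248 248.82449908]]
to [ 0.4975 -0.1     0.17  ] d [1.6 2.5 0. ] w [ 0.002 -0.008  0.004] rows 0.1
tip pred [[286.76355426 254.18726404]
 [355.04388595 254.06529794]]
```

View pics/w7c.png

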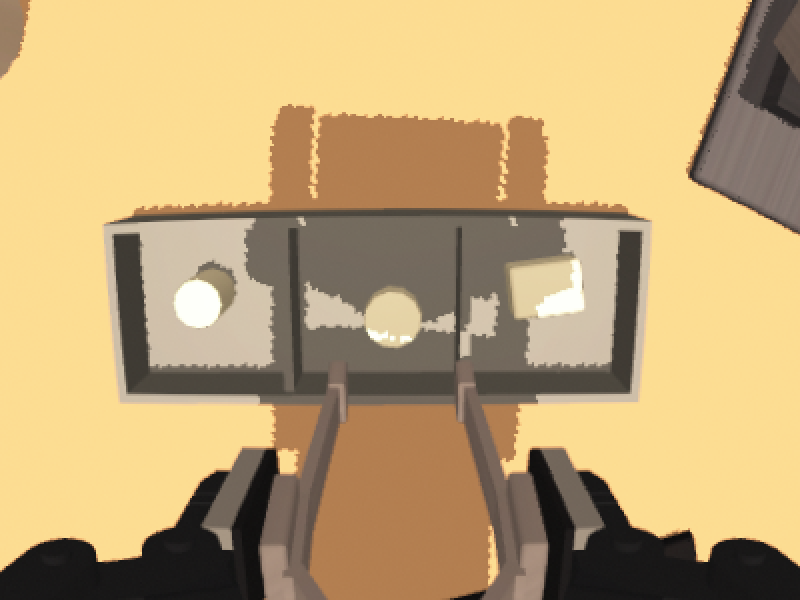

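Wrist crop: the tongs are held open, with tips at crop (338,365) and (465,365). The tablet is ahead at crop (392,319), i.e. image (316,219.5), within 1 mm of its estimate. The tips lie centred in y and about 2 mm forward in tool x. I descend.

Call:
step_arm(
  increments=[
    [[0,1.5,-20],[0,0,0]],
    [[0,1,-20],[0,0,0]],
    [[0,0.5,-20],[0.002,-0.008,0.004]],
    [[0,0,-15],[0,0,0]],
    [[0,0,0],[0,0,0]],
    [[0,0,0],[0,0,0]],
  ],
)

```text
time: 11.92
eef_pos: [0.4957, -0.0995, 0.0952]
tcp_rot: [0.985, -0.171, -0.0, -0.0]
contact_force: [-0.6, -0.1, -0.4]
opening: 0.595
finger_force: 3.6
```

```bash
python3 look.py pics/w8.png;python3 -c "
import cv2
from pose import *
d=np.load('pics/w7.png.npz');p=(d['p'],R.from_quat(d['q']));print('tab w7',w_at_z(316,219.5,.018,p))
go([.4955,-.0993,.0715],CAD[2],0)
p,r=wpose();print('tab pred',wproj([[.4975,-.1,.018]],(p,r)),'tips',wproj([p+r.apply([x,y,.063]) for x in (-.004,.008) for y in(-.017,.017)],(p,r)).round())
im=cv2.imread('pics/w8.png',0)[190:300:4,260:384:2]
print('from x260 step 2')
for i,q in enumerate(im):print(190+4*i,''.join(' .:-=+*#%@'[min(9,v//26)] for v in q))"
```

```text
[ 0.4956869  -0.0994789   0.09520667] [ 9.85189147e-01 -1.71470829e-01 -1.91421874e-04 -2.49538846e-04]
tab w7 [ 0.4965243  -0.09901974  0.018     ]
to [ 0.4955 -0.0993  0.0715] d [ -1.2   0.4 -24.9] w [ 0.     0.002 -0.   ] rows 0.6
tab pred [[320.89396957 245.52012613]] tips [[292. 261.]
 [350. 261.]
 [292. 241.]
 [350. 241.]]
from x260 step 2
190 ==##===============================================::-========
194 =%%================================================::-========
198 ===================================================::-========
202 ===================================================::-========
206 ===================================================::-========
210 ===================================================::-========
214 ===================================================::-========
218 ===================================================::-========
222 ===================================================::-========
226 ==========================++****+++===============-::-========
230 -======================++*#%%%%%%%*+++============-::=========
234 -*=========
[... 423 characters left out ...]
%%%%#=======-+====::-=========
262 :=============-++=========*%%%%%%*+=========-+--==-:-=========
266 :============--++===========================-*---==:-*##======
270 :===========---++============================+---===-=========
274 :-==========---===============================----============
278 ::------===---------------------------------------=====-------
282 :::::::-===---:::::::::::::::::::::::::::::::::----====-::::::
286 :::::::===----::::::::::::::::::::::::::::::::::---====-::::::
290 ::::::-===---:::::::::::::::::::::::::::::::::::----===-::::::
294 :::::-===----::::::::::::::::::::::::::::::::::::----===-:::::
298 =========---======================================---====-====
```

Call:
step_arm(
  increments=[
    [[0.5,0,-8],[0,0,0]],
    [[0.5,0,-8],[0,0,0]],
    [[0.5,0,-7.5],[0,0,0]],
    [[0,0,0],[0,0,0]],
    [[0,0,0],[0,0,0]],
  ],
)

```text
time: 12.38
eef_pos: [0.4974, -0.0987, 0.0711]
tcp_rot: [0.985, -0.171, -0.001, -0.0]
contact_force: [-0.0, 0.1, -1.0]
opening: 0.6
finger_force: 3.6
```

```bash
python3 look.py pics/w9.png;python3 -c "
import cv2
from pose import *
p,r=wpose();print('tab pred',wproj([[.4972,-.0997,.018]],(p,r)))
im=cv2.imread('pics/w9.png',0)[215:310:4,260:384:2]
for i,q in enumerate(im):print(215+4*i,''.join(' .:-=+*#%@'[min(9,v//26)] for v in q))"
```

```text
[ 0.49736104 -0.09874224  0.07106764] [ 9.85315276e-01 -1.70743347e-01 -5.90852413e-04 -4.09081733e-04]
tab pred [[322.69918524 259.78086412]]
215 ======================================================-::-====
219 ======================================================:::-====
223 ======================================================:::-====
227 ======================================================:::=====
231 ======================================================:::=====
235 =============================+++======================:::=====
239 =========================+**********+=================:::=====
243 =======================+***#%%%%%%%#**++==============:::=====
247 ======================+*%%%%%%%%%%%%%%#*====-========-:::=====
251 ================-====+#%%%%%%%%%%%%%%%%%*===-++++====-:::=====
255 %#*============*=====#%%%%%%%%%%%%%%%%%%%+==-*=======-:::=====
259 ==============-*+====%%%%%%%%%%%%%%%%%%%%#==-*=======-::-=====
263 ==============-*+====%%%%%%%%%%%%%%%%%%%%*==-*=-=====-::-=====
267 =============--++====+%%%%%%%%%%%%%%%%%%%+===*=-=====-::-=====
271 =============--=======*%%%%%%%%%%%%%%%%%======---====:::======
275 ============---=========*%%%%%%%%%%%%%+========---===:::======
279 ===========---=============*###%%#*============---===-::======
283 ===========---==================================---===-:======
287 ==========---===================================---====:======
291 ==========---====================================---==========
295 -:----===----------------------------:------:--------======-::
299 ====-====----------:-:---:-------------:---:----:----====-====
303 ====-===---------------:----------------::----:-:-----===-====
307 ====-===--------:--------::--:----------:-------------===--===
```

Call:
step_arm(
  increments=[
    [[0,0,0],[0,0,0]],
    [[0,0,0],[0,0,0]],
    [[0,0,0],[0,0,0]],
    [[0,0,0],[0,0,0]],
    [[0,0,0],[0,0,0]],
  ],
  fingers=-1,
  grip_force=22,
)

```text
time: 12.85
eef_pos: [0.4979, -0.099, 0.072]
tcp_rot: [0.985, -0.171, 0.0, -0.0]
contact_force: [-0.2, 0.2, -0.7]
opening: 0.559
finger_force: 25.3
```

Call:
step_arm(
  increments=[
    [[0,0,6],[0,0,0]],
    [[0,0,12],[0,0,0]],
    [[0,0,20],[0,0,0]],
    [[0,0,25],[0,0,0]],
    [[0,0,25],[0,0,0]],
    [[0,0,25],[0,0,0]],
    [[0,0,15],[0,0,0]],
    [[0,0,0],[0,0,0]],
  ],
)

```text
time: 13.52
eef_pos: [0.5005, -0.1, 0.2059]
tcp_rot: [0.985, -0.171, 0.005, 0.001]
contact_force: [1.2, 0.2, -1.2]
opening: 0.555
finger_force: 25.3
```

```bash
python3 look.py pics/w10.png;python3 -c "
import cv2
from pose import *
im=cv2.imread('pics/w10.png',0)[215:310:4,260:384:2]
for i,q in enumerate(im):print(215+4*i,''.join(' .:-=+*#%@'[min(9,v//26)] for v in q))
c=F.T(MAC,[0,0,.07])[0];print(c);go([.46,.255,.23],MAC[2],.5)"
```

```text
[ 0.50051405 -0.0999744   0.20586541] [ 9.85307725e-01 -1.70703142e-01  5.32065822e-03  9.02953683e-04]
215 ###------:-#################+=*=====#==######:*######*---=*###
219 ###==----:*##################################:*######===--==+#
223 ###=--==-:+*###*#**##*#*#####*###############:*#####+===---=+#
227 ##------=:--==----==-=-==-==-==-----=-==-----:*#*=##=---===-+#
231 ###=-----:----=-=---=-----=-==-=---------=--=:##+---=-=--=--##
235 ###----=-::-------=--=-===---===---=--=---===:*#=-=------=-+##
239 *#=--=---::--=-----=----==++++++++++=----==--:-=-=--=------*#=
243 :::::::--:::::::===-:::++++*#%####*+++=::-===:-=-:::::::::::::
247 :::::::==:::::::===-:-+*%%%%%%%%%%%%#*+=:-=====-::::::::::::::
251 ----------------===--+#######%#########+=-=+++--::::::::::::::
255 +++============---+==###################+-+=---===============
259 %%%+++++++++++=---+=+##########%##%######-+=---=++++++++++%%%%
263 %%%++++++++++=----+=+#########%##########=+-----=+++++++++%%%%
267 %%%+++++++++=-----+=+###################*=+-----=+++++++++#%%%
271 %%%+++++++++=-----==++#################+++==-----=+++++++*%%%%
275 %%%++++++++=-----=+++++*##############++++++------=+++++++%%%%
279 %%%%%%###+==-----+++++++++*#######*+++++++++=-----=+++++++%%%%
283 *#%%%%%%++------=++++++++++++++++++++++++++++-------%#**+%%%#*
287  .%%%%%%+===----++++++++++++++++++++++++++++++----=-*%%%%%%%- 
291   %%%%%%=-=----=++++++++++++++++++++++++++++++=----=-*%%%%%%. 
295   #%%%%#-------++++++++++++++++++++++++++++++++----=--###***. 
299 :-----===-----+++++++++++++++++++++++++++++++++=----=--=-----:
303 ---=-----=----++++++++++++++++++++++++++++++++++=----==-----=-
307 --==---------++++++++++++++++++++++++++++++++++++----------=-=
[0.49532103 0.27529298 0.07      ]
to [0.46  0.255 0.23 ] d [-39.3 354.6  26.9] w [ 0.048 -0.507  0.858] rows 8.6
```

The tablet is held between the tips (brightness map centre (320,262)) and lifted; opening 0.555, force 25 N. I carry it to a hover beside the chute.

```bash
cat > ch.py <<'E'
from pose import *
C=np.array([.4938,.2758]);t=.42;y=MAC[2]
ax=np.array([np.sin(t)*np.cos(y),np.sin(t)*np.sin(y),-np.cos(t)])
D=np.array([*C,.0705])-ax*.0595   # tablet centre at mouth
E
python3 -c "
from ch import *
print(D);go(D+[0,0,.065],y,t)"
```

```text
[0.47290271 0.26347378 0.12482879]
to [0.4729 0.2635 0.1898] d [-26.4 363.  -13.3] w [ 0.04  -0.425  0.863] rows 8.7
```

Call:
step_arm(
  increments=[
    [[-6,30,1],[0.005,-0.04,0.07]],
    [[-6,33,1],[0.004,-0.04,0.08]],
    [[-6,33,0],[0.004,-0.04,0.08]],
    [[-6,33,0],[0.004,-0.04,0.08]],
    [[-4,33,0],[0.004,-0.04,0.08]],
    [[-2,33,0],[0.004,-0.04,0.08]],
    [[0,33,0],[0.004,-0.04,0.08]],
    [[0,33,0],[0.004,-0.04,0.08]],
  ],
)

```text
time: 14.23
eef_pos: [0.4663, 0.1635, 0.2002]
tcp_rot: [0.977, 0.146, 0.151, -0.044]
contact_force: [0.0, -1.4, -0.9]
opening: 0.562
finger_force: 25.2
```

Call:
step_arm(
  increments=[
    [[0,33,0],[0.004,-0.04,0.08]],
    [[0,33,0],[0.003,-0.035,0.08]],
    [[2,33,0],[0.003,-0.03,0.08]],
    [[0,0,0],[0,0,0]],
    [[0,0,0],[0,0,0]],
  ],
)

```text
time: 14.65
eef_pos: [0.4682, 0.2618, 0.1998]
tcp_rot: [0.943, 0.262, 0.195, -0.059]
contact_force: [0.2, -0.5, -1.7]
opening: 0.564
finger_force: 25.2
```

```bash
python3 look.py pics/w11.png; python3 -c "
from ch import *
print(readout.get_state()['opening'])
go(D+[0,0,.065],y,t);go(D,y,t)
p,r=wpose();print('tip',p+r.apply([0,0,.0595]),'chute px',wproj([[*C,.07]],(p,r)))
im=cv2.imread('pics/w11.png',0)[130:330:6,230:410:3]
for i,q in enumerate(im):print(130+6*i,''.join(' .:-=+*#%@'[min(9,v//26)] for v in q))"
```

```text
[0.46824498 0.26182573 0.19979519] [ 0.94332218  0.26217276  0.19469296 -0.05918912]
0.5595441014219303
to [0.4729 0.2635 0.1898] d [  4.2   2.5 -10.3] w [-0.003 -0.013 -0.01 ] rows 0.3
to [0.4729 0.2635 0.1248] d [  4.2   2.5 -75.3] w [-0.003 -0.013 -0.01 ] rows 1.8
tip [0.48881257 0.27368278 0.14560284] chute px [[322.88313939 258.18185841]]
130 ============================================================
136 --=---------=---------==-====--===---===---==-====--========
142 =--==-====--===--===---=============-====--===---=--====-===
148 ===--=======-====-====-========-====-====--===--============
154 -====-======-==========-======================--============
160 %%%%%%%%%%%%%%%%%%%%%%%%%%%%%%%%%%%%%=======-=--===--=======
166 =====================================-------------=-====-===
172 =====================================-=---------------------
178 =====================================-------=----==========:
184 ====================================-----------------------:
190 ------------=--=====================-----------------------:
196 -----------------------------------
[... 755 characters left out ...]
.*@@@@@@%*+-*-@@@@@@@@@@@@@.%==**@@@@@@@@@@@@%%%%%
274 @..........=@@@@@@*+---..@@@@@@@@@@@..:-==+*@@@@@@@@@@@%%%%%
280 @.........::@@@@@**--%@=....#@@@%::::::-==+*%@@***@@@@@%%%%%
286 @...:++++. .@@@@#*+--****=.....:::::::%@@==*******: :++++%%%
292 @-.:++++.   @@@@**--@*******+#*+#%@@@@@@@+==******.  -+++++%
298 ...++++-  .+++==*=--*++++++****@@@@@@@@@@@==+**++++.  =++++.
304 ..++++=   =**+-=+--***************#*******+==++=+**=   +++++
310 .++++=   :=**=-+--=************************==++-+***.   ++++
316 +++++    =**+-=*--.+***********************+=-*==+**+   .+++
322 =**+..  -+**=-=--..:%@+*********************=-**-+***.   :++
328 ..++::  ==**--=--...-++**********************-=*==***+  :+*+
```

The hole's rim reads about centre (322,259) against predicted (323,258). I descend over the chute.

Call:
step_arm(
  increments=[
    [[2,1,-15],[-0.003,-0.013,-0.01]],
    [[2,1,-20],[0,0,0]],
    [[0,0,-20],[0,0,0]],
    [[0,0,-12],[0,0,0]],
    [[0,0,0],[0,0,0]],
    [[0,0,0],[0,0,0]],
  ],
)

```text
time: 15.2
eef_pos: [0.4735, 0.2618, 0.1338]
tcp_rot: [0.944, 0.256, 0.202, -0.055]
contact_force: [-0.3, 0.3, -0.7]
opening: 0.563
finger_force: 25.2
```

```bash
python3 -c "
from ch import *
go(D,y,t)
p,r=wpose();print('tab',p+r.apply([0,0,.0595]))"
```

```text
to [0.4729 0.2635 0.1248] d [-0.6  1.7 -8.9] w [-0.001  0.001  0.003] rows 0.2
tab [0.49446454 0.27405938 0.07945018]
```

Call:
step_arm(
  increments=[
    [[-0.5,1.5,-5],[0,0,0]],
    [[0,0,-5],[0,0,0]],
    [[0,0,0],[0,0,0]],
    [[0,0,0],[0,0,0]],
  ],
)

```text
time: 15.53
eef_pos: [0.4734, 0.2645, 0.125]
tcp_rot: [0.943, 0.257, 0.203, -0.055]
contact_force: [0.4, 0.2, -1.3]
opening: 0.56
finger_force: 25.2
```

Call:
step_arm(
  increments=[
    [[0,0,0],[0,0,0]],
    [[0,0,0],[0,0,0]],
    [[0,0,0],[0,0,0]],
    [[0,0,0],[0,0,0]],
    [[0,0,0],[0,0,0]],
    [[0,0,0],[0,0,0]],
  ],
  fingers=0.2,
)

```text
time: 16.03
eef_pos: [0.4734, 0.2646, 0.125]
tcp_rot: [0.943, 0.257, 0.203, -0.055]
contact_force: [0.2, 0.2, -1.1]
opening: 0.599
finger_force: 3.6
```

```bash
python3 look.py pics/w12.png; python3 -c "
from ch import *
p,r=wpose();print('tab',p+r.apply([0,0,.0595]))
im=cv2.imread('pics/w12.png',0)[200:320:4,260:384:2]
for i,q in enumerate(im):print(200+4*i,''.join(' .:-=+*#%@'[min(9,v//26)] for v in q))"
```

```text
[0.473422   0.26457933 0.12496662] [ 0.94327163  0.2569937   0.20290351 -0.05498209]
tab [0.49447922 0.27692066 0.07065502]
200                                                               
204                                                               
208                                                               
212 ::::::::::::.................                                 
216 ***********************++++===---=+++++***********************
220 *******************+==------------------=++*******************
224 @@%@@%@@@@@@@@@@%+=------------------------=###@@##@#@@##@@*%@
228 @@@@@@@@@@@@@@%+------------------------====--=%@@@@@@@@@@@@@@
232 @@@@@@@@@@@@%*------------:::....:::---=========*%@@@@@@@@@@@@
236 @@@@@@@@@@@*=---------.................:-===-=====%@@@@@@@@@@@
240 @@@@@@@@@@+=-------.......-@@@@@@@*.......:=-++====%@@@@@@@@@@
244 @@@@@@@@@#=-=***+. .....@@@@@@@@@@@@@:......+***+--+%@@@@@@@@@
248 @@@@@@@@@*--+***+.... :@@@@@@@@@@@@@@@:....:=***+---+%@@@@@@@@
252 @@@@@@@@%---#%@%+:..  *@@@@@@@@@@@@@@@@:...:-@@@%----%@@@@@@@@
256 @@@@@@@@#---**+@#::. .#@@@@@@@@@@@
[... 333 characters left out ...]
:::::::::::::.:===***@@@@@@@@@
280 @@@@@@@@***=--:..........::::::::::::::::::::::-==+**%@@@@@@#@
284 @@@@@@@%***----:.....:...::::::::::::::::::::::-===***@@@%****
288 @@@@@@#***=--=---.. .....::::::::::::::::::::---====***@@@****
292 @@@******+--=*+=--:......:::::::::::::::::::--*%%-==**********
296 %%***+=+*---+****+---.........::::::::...--+%@@@@%===*****++++
300 ***+==+*+--=********#*---............:--=%%@@@@@@@===+***=+***
304 ***+-==*---********#@@@@%%##**++*=###@@@@@@@@@@@@@%==-+*+-+***
308 ***=-=*+--=*********%@#%@@@@@@@@@@@@@@@@@@@@@@@@@@@===+**-=***
312 **+=-=*=--+**************@@@@@@@@@@@@@@@@@@@@@@@@@@#==-**==+**
316 **+--**--=*****************@@@@@@@@@@@@@*@*****@***%=--**+-+**
```

The tablet now looks smaller and lies deep in the hole (centre (320,256), 34 px wide against 40 before). It has dropped in. I lift off and return the tongs.

Call:
step_arm(
  increments=[
    [[-4,-2,15],[0,0,0]],
    [[-6,-3,30],[0,0,0]],
    [[-6,-3,35],[0,0,0]],
    [[0,0,35],[0,0,0]],
    [[0,0,30],[0,0,0]],
    [[0,0,0],[0,0,0]],
  ],
)

```text
time: 16.58
eef_pos: [0.4609, 0.2576, 0.2795]
tcp_rot: [0.942, 0.257, 0.211, -0.055]
contact_force: [0.7, 0.5, 1.1]
opening: 0.6
finger_force: 3.6
```

```bash
cat > ins.py <<'E'
from pose import *
G=np.array([.5155,-.2992,.0881]);Q=R.from_quat([.901,-.334,.258,.095]);ax=Q.apply([0,0,1])
def gq(P):
    a,b=wpose();d=(P-a)*1000;w=(Q*b.inv()).as_rotvec();print('to',P.round(4),'d',d.round(1),'w',w.round(3),np.linalg.norm(w).round(2))
E
python3 -c "
from ins import *
print(ax);gq(G-ax*.095+[0,0,.07])"
```

```text
[ 0.40187958 -0.34389647 -0.84866249]
to [ 0.4773 -0.2665  0.2387] d [  16.5 -524.1  -40.8] w [-0.005 -0.126 -1.239] 1.25
```

Call:
step_arm(
  increments=[
    [[10,-32,0],[0,-0.008,-0.077]],
    [[10,-32,0],[0,-0.008,-0.077]],
    [[10,-32,0],[0,-0.008,-0.077]],
    [[10,-32,0],[0,-0.008,-0.077]],
    [[10,-32,0],[0,-0.008,-0.077]],
    [[8,-33,0],[0,-0.008,-0.077]],
    [[6,-33,0],[0,-0.008,-0.077]],
    [[0,-33,0],[0,-0.008,-0.077]],
  ],
)

```text
time: 17.25
eef_pos: [0.5216, -0.0042, 0.2694]
tcp_rot: [0.97, -0.041, 0.24, 0.018]
contact_force: [0.5, 0.2, -0.9]
opening: 0.604
finger_force: 3.6
```

Call:
step_arm(
  increments=[
    [[0,-33,0],[0,-0.008,-0.077]],
    [[-5,-33,0],[0,-0.008,-0.077]],
    [[-7,-33,0],[0,-0.008,-0.077]],
    [[-7,-33,-5],[0,-0.008,-0.077]],
    [[-7,-33,-10],[0,-0.008,-0.077]],
    [[-7,-33,-10],[0,-0.008,-0.077]],
    [[-7,-33,-10],[0,-0.008,-0.077]],
    [[-7,-33,-5],[0,-0.008,-0.077]],
  ],
)

```text
time: 17.92
eef_pos: [0.4729, -0.2674, 0.2275]
tcp_rot: [0.904, -0.334, 0.252, 0.088]
contact_force: [0.1, 0.1, -2.0]
opening: 0.598
finger_force: 3.6
```

Call:
step_arm(
  increments=[
    [[0,0,0],[0,0,0]],
    [[0,0,0],[0,0,0]],
  ],
)

```text
time: 18.08
eef_pos: [0.4736, -0.2673, 0.2285]
tcp_rot: [0.904, -0.333, 0.252, 0.088]
contact_force: [-0.7, 1.4, -0.9]
opening: 0.598
finger_force: 3.6
```

```bash
python3 -c "
from ins import *
print(readout.get_state()['opening']);gq(G-ax*.09)"
```

```text
0.5980133950536703
to [ 0.4793 -0.2682  0.1645] d [  5.8  -1.  -64. ] w [-0.018 -0.007 -0.006] 0.02
```

Call:
step_arm(
  increments=[
    [[2,-0.5,-20],[-0.018,-0.007,-0.006]],
    [[2,0,-20],[0,0,0]],
    [[2,0,-20],[0,0,0]],
    [[0,0,-4],[0,0,0]],
    [[0,0,0],[0,0,0]],
    [[0,0,0],[0,0,0]],
  ],
)

```text
time: 18.58
eef_pos: [0.481, -0.2666, 0.1667]
tcp_rot: [0.902, -0.332, 0.26, 0.095]
contact_force: [-0.8, 0.9, -0.5]
opening: 0.603
finger_force: 3.6
```

```bash
python3 look.py pics/w13.png; python3 -c "
from ins import *
gq(G-ax*.09);gq(G-ax*.05)
p=wpose();print('sleeve mouth',wproj(F.T(REST,[[.02-.05*np.sin(.55)+u*np.cos(.55),v,.032+.05*np.cos(.55)+u*np.sin(.55)] for u in(-.011,.011) for v in(-.031,.031)]),p).round())
im=cv2.imread('pics/w13.png',0)[190:290:3,250:394:2]
for i,q in enumerate(im):print(190+3*i,''.join(' .:-=+*#%@'[min(9,v//26)] for v in q))"
```

```text
[ 0.48098193 -0.2666061   0.16674082] [ 0.90162726 -0.33226601  0.259929    0.09541744]
to [ 0.4793 -0.2682  0.1645] d [-2.  -1.2 -3.2] w [ 0.004  0.004 -0.004] 0.01
to [ 0.4954 -0.282   0.1305] d [ 14.1 -14.9 -37.1] w [ 0.004  0.004 -0.004] 0.01
sleeve mouth [[368. 255.]
 [281. 255.]
 [369. 225.]
 [280. 225.]]
190 ########################################################################
193 ########################################################################
196 ########################################################################
199 ##############+--------------------------------------------=############
202 ##############:============================================-*###########
205 ##############-=========================================+===*###########
208 ##############==============================================+###########
211 #############=================================================##########
214 #####################################%%%%%%%%%%%%%%%%%%%%%%%%%%#########
217 #####################################%%%%%%%%%%%%%%%%%%%%%%%%%%#########
220 ############%
[... 1130 characters left out ...]
#######
265 #############:-=++=:##...........................=*-:+++:=-=-=##########
268 #############:=+++-:*#...::........::........:::.+*::=++==-=-=##########
271 #############-=++=::++:::==-=====--===-===-:::=-=-=-:-+++===--##########
274 #############-+++-:-==:::==-=====-========-:::=-=-=-::=++=---=##########
277 #############-+++::-==:::==-=====--===-===-:::-==-=-::-+++=---##########
280 #############+++-::-=::::========--=======-:::===-=--::=++=---##########
283 ****#########+++-:-==::::========--=======-:::=---=--::-+++=--######****
286 +:  -#######+++-::-==:::========--=========:::===-=---::++++--#####+  .+
289 -   .#######+++----==:.-=========-=========-::====-=--::-+++=-#####:   :
```

```bash
python3 -c "
from ins import *
p=wpose();P=lambda u,v,l:[.02-l*np.sin(.55)+u*np.cos(.55),v,.032+l*np.cos(.55)+u*np.sin(.55)]
print('low rim58',wproj(F.T(REST,[P(-.01125,0,.058),P(-.01125,-.031,.058),P(-.01125,.031,.058)]),p).round(1),'up rim50',wproj(F.T(REST,[P(.01125,0,.05)]),p).round(1))
a,r=p
for z in(.063,.066):print('tips now far/near',wproj([a+r.apply([x,0,z]) for x in(.006,-.006)],p).round(1),'at mouth',wproj([a+r.apply([x,0,z+.04]) for x in(.006,0,-.006)],p).round(1))"
```

```text
low rim58 [[324.4 259.3]
 [369.  259.2]
 [279.6 259.2]] up rim50 [[324.4 224.9]]
tips now far/near [[320.5 245.3]
 [320.5 264.8]] at mouth [[320.5 228.5]
 [320.5 237. ]
 [320.5 245.4]]
tips now far/near [[320.5 243.9]
 [320.5 263.2]] at mouth [[320.5 227.5]
 [320.5 235.9]
 [320.5 244.1]]
```

Brightness map: the sleeve mouth is rows 219–252, x 279–369. The tips will enter at about row 233, x 321, well inside. I insert.

Call:
step_arm(
  increments=[
    [[3.5,-4,-9.5],[0.004,0.004,-0.004]],
    [[3.5,-4,-9.5],[0,0,0]],
    [[3.5,-3.5,-9],[0,0,0]],
    [[3.5,-3.5,-9],[0,0,0]],
    [[3,-2.6,-6.4],[0,0,0]],
    [[3,-2.6,-6.4],[0,0,0]],
    [[0,0,0],[0,0,0]],
  ],
)

```text
time: 19.22
eef_pos: [0.5007, -0.2875, 0.1158]
tcp_rot: [0.902, -0.335, 0.257, 0.095]
contact_force: [-0.9, 0.5, -0.8]
opening: 0.601
finger_force: 3.6
```

```bash
python3 -c "
from ins import *
s=readout.get_state();print(s['contact_force'],s['wrist_torque'],s['finger_force']);gq(G-ax*.002)"
```

```text
[-0.87877703  0.455909   -0.77088375] [0.22382468 0.26872861 0.05790159] 3.604390792606864
to [ 0.5147 -0.2985  0.0898] d [ 14. -11. -26.] w [-0.002 -0.003  0.002] 0.0
```

Call:
step_arm(
  increments=[
    [[3,-2.5,-6],[0,0,0]],
    [[3.5,-2.5,-6.5],[0,0,0]],
    [[3.5,-3,-6.5],[0,0,0]],
    [[3,-2.5,-6],[0,0,0]],
    [[0,0,0],[0,0,0]],
    [[0,0,0],[0,0,0]],
  ],
)

```text
time: 19.72
eef_pos: [0.5133, -0.2976, 0.0903]
tcp_rot: [0.902, -0.335, 0.256, 0.095]
contact_force: [0.2, 0.2, -0.7]
opening: 0.601
finger_force: 3.6
```

```bash
python3 -c "
from ins import *
s=readout.get_state();print(s['contact_force'],s['wrist_torque'],s['finger_force']);gq(G)"
```

```text
[ 0.17244997  0.23329487 -0.72708586] [ 0.16875509  0.24922122 -0.01768888] 3.6042454704875126
to [ 0.5155 -0.2992  0.0881] d [ 2.2 -1.6 -2.2] w [-0.003 -0.003  0.002] 0.0
```

Call:
step_arm(
  increments=[
    [[1.2,-0.8,-1.5],[0,0,0]],
    [[0,0,0],[0,0,0]],
  ],
)

```text
time: 19.88
eef_pos: [0.5147, -0.2985, 0.0896]
tcp_rot: [0.902, -0.335, 0.257, 0.095]
contact_force: [-0.6, -0.2, -0.6]
opening: 0.603
finger_force: 3.6
```

Call:
step_arm(
  increments=[
    [[0,0,0],[0,0,0]],
    [[0,0,0],[0,0,0]],
    [[0,0,0],[0,0,0]],
    [[0,0,0],[0,0,0]],
    [[0,0,0],[0,0,0]],
    [[0,0,0],[0,0,0]],
    [[0,0,0],[0,0,0]],
  ],
  fingers=1,
)

```text
time: 20.47
eef_pos: [0.5146, -0.2985, 0.0897]
tcp_rot: [0.902, -0.335, 0.257, 0.095]
contact_force: [0.2, -0.4, 0.5]
opening: 1.001
finger_force: 0.0
```

Call:
step_arm(
  increments=[
    [[-4,3.4,8.5],[0,0,0]],
    [[-8,7,17],[0,0,0]],
    [[-8,7,17],[0,0,0]],
    [[-8,7,17],[0,0,0]],
    [[-8,7,17],[0,0,0]],
    [[-6,5,17],[0,0,0]],
    [[0,0,0],[0,0,0]],
  ],
)

```text
time: 21.05
eef_pos: [0.4737, -0.2627, 0.1874]
tcp_rot: [0.901, -0.334, 0.26, 0.096]
contact_force: [0.9, 0.0, 0.9]
opening: 1.001
finger_force: 0.0
```

```bash
python3 look.py pics/w14.png; python3 -c "
from ins import *
p=wpose();print('bow pred',wproj(F.T(REST,[F.P(0,.129),F.P(-.027,.085),F.P(.027,.085)]),p).round())
im=cv2.imread('pics/w14.png',0)[190:300:4,240:410:3]
for i,q in enumerate(im):print(190+4*i,''.join(' .:-=+*#%@'[min(9,v//26)] for v in q))
a=cv2.imread('pics/top0.png');b=cams.read_camera('top')[:,:,::-1];cv2.imwrite('pics/top1.png',b);s=cams.read_camera('scene')[:,:,::-1];cv2.imwrite('pics/scene1.png',s)
for n,(x0,y0,x1,y1) in dict(rest=(405,230,471,305),caddy=(305,240,402,305),mug=(250,300,300,360),bottle=(280,170,320,215),jar=(370,170,405,210)).items():
    d=cv2.absdiff(a,b)[y0:y1,x0:x1].max(2);print(n,(d>45).sum())
d=cv2.absdiff(cv2.imread('pics/scene0.png'),s).max(2)
for n,(x0,y0,x1,y1) in dict(tongs=(170,265,215,355),bottle=(350,215,390,305),jar=(285,315,330,370),mug=(262,185,305,238)).items():print('scene',n,(d[y0:y1,x0:x1]>45).sum())"
```

```text
[ 0.47368728 -0.26267138  0.18741084] [ 0.90069818 -0.33442895  0.2601707   0.09597536]
bow pred [[322. 271.]
 [362. 248.]
 [281. 249.]]
190 #########################################################
194 #########################################################
198 ##############***********++++++++++++++++*###############
202 #############:===========================-###############
206 #############=============================###############
210 ############*=============================+##############
214 #########################################################
218 ##############==++==+++++++++++++++=-=+--################
222 ##############::=---================:-=::*###############
226 ##############::==--===============-:==::*###############
230 ##############::==:+================:==::################
234 ##############:-=+:-===============-:==::################
238 ##############-===:=================:===+################
242 ##############====-=================--==+################
246 ##############++=====================:-++**##############
250 ##############++==****#######
[... 169 characters left out ...]
+-*##+==...............==+###-:##############
266 ############--*#*+++==--:.----:--==+++###-:##############
270 ############--*#*+++===+=++======+=+++###-:##############
274 ############=-+#+==+=++++++++++++++=++=##--##############
278 ############--=##.:=*###*########*#*=-=**--##############
282 ############-----:.:*##############*-------##############
286 ############:----..-*##############*:------##############
290 ############:-------*##############+-------##############
294 ############:--------==-==-========--------*#############
298 ############---------..........:-----------*#############
rest 1043
caddy 651
mug 0
bottle 0
jar 0
scene tongs 1081
scene bottle 0
scene jar 0
scene mug 0
```

Call:
step_arm(
  increments=[
    [[-5,0,30],[0,0,0]],
    [[-5,-30,35],[0,0,0]],
    [[-5,-35,20],[0,0,0]],
    [[-5,-35,0],[0,0,0]],
    [[-5,-35,0],[0,0,0]],
    [[-5,-35,0],[0,0,0]],
    [[-5,-35,0],[0,0,0]],
    [[0,-35,0],[0,0,0]],
  ],
)

```text
time: 21.87
eef_pos: [0.4368, -0.5009, 0.2616]
tcp_rot: [0.902, -0.336, 0.255, 0.094]
contact_force: [1.4, 0.0, -0.2]
opening: 1.0
finger_force: 0.0
```

Call:
step_arm(
  increments=[
    [[0,-35,0],[0,0,0]],
    [[0,-20,0],[0,0,0]],
    [[0,0,0],[0,0,0]],
    [[0,0,0],[0,0,0]],
  ],
)

```text
time: 22.2
eef_pos: [0.4374, -0.5548, 0.2612]
tcp_rot: [0.902, -0.336, 0.255, 0.093]
contact_force: [0.2, 0.2, 0.6]
opening: 0.999
finger_force: 0.0
```

```bash
python3 -c "
from pose import *
b=cams.read_camera('top')[:,:,::-1].copy();s=cams.read_camera('scene')[:,:,::-1].copy();cv2.imwrite('pics/top2.png',b);cv2.imwrite('pics/scene2.png',s)
a=cv2.imread('pics/top0.png');d=cv2.absdiff(cv2.imread('pics/scene0.png'),s).max(2);t=cv2.absdiff(a,b).max(2)
print('scene tongs',(d[265:355,170:215]>45).sum(),'caddy',(d[250:310,212:320]>45).sum(),'top rest',(t[230:305,405:471]>45).sum())
c=proj('top',[[.4938,.2758,.07]])[0];print('chute',c)
for q in(1.3,1.5,1.7):print(q,proj('top',F.T(MAC,[[-.06*np.sin(q),.06-.06*np.cos(q),.076]])).round(1))
im=cv2.cvtColor(b,7)[265:330,155:245]
for i,q in enumerate(im[::2]):print(265+2*i,''.join(' .:-=+*#%@'[min(9,v//26)] for v in q))"
```

```text
scene tongs 28 caddy 62 top rest 27
chute [202.30244958 275.86349023]
1.3 [[197.1 305.2]]
1.5 [[193.2 308.5]]
1.7 [[188.7 310.9]]
265 ++++++++++=-:....:---:::::......            ...:::-=+++++++++++++++=:....::==-=-=====--===
267 ++++++=--:....:--::::..:....            .............:==++++++=+++++=:....::-=-==-=====-==
269 ++==-:....:---:::.:......            .::.......        .=++++++++++++=:.. ..:=======-==-==
271 -::...:---::::........            :::::....... :+***+-  .-++=++++++++++:..  ::-=--=-====--
273 ...:--:::.::......           ..::-==+-...... .=#######+. .=+++++++++++++:..  .:-======-=-=
275 ---::.::......            .:::::=+++=:.....  -*##**###*: .-+++++++++++++=:... .:-===-=====
277 ::.:......            ..::-===++++++=:.....  .=#######+.  -++++++++++++++=:... ..:==-==-==
279 .......            .:::-==+++++++++++:.....    :+++++-.  :=++++++++++++++++-... .:-===---=
281 ....           .:::::==++++++++++++++=......            :=++++++++++++++++++=... ..:======
283            ..::::::-=++=---=++++++++++=-.....         .-=+++=++++++++++++++++=..  ..:-----
285         .:::::::
[... 1464 characters left out ...]
--===-====-=-====-====-=-====----=-
317 ==--=--==-=-==-==++++=-:    ... .              ...:---=======--===--========-====-=-======
319 =======-======-====-.         ....           :---===-==-====-=========-=-=-====-=-===--===
321 -==-======-===-=-==.            .      ...:--=====-=--==--===-=-=-========-====-==-=--====
323 -===---==-==-===-=-.          .. ..-==============--==--==-===-====-==-=-==-====-=======-=
325 =-===-===-==-======--:.   .....:-=========-=-===-===========-=====-===---=-==============-
327 ==-==========----=-====::-========-=====-=====-=-===-==-==--===-=====-===-=-=========-=---
329 ==-===--=====-=-=====-=--=-=-==-===-====--=-=-=--===-=-====--=--=====-=-===-=--=====-==--=
```

The tablet shows white inside the chute at (206,275), the cover disc is at (193,308) (about 1.5 rad), and the tongs, caddy and bystanders match the start images. I hand the job in.

```bash
python3 -c "
from plant import sign_off;print(sign_off())"
```

```text
the job is handed in; nothing more can be done
None
```

I handed the job in at about 22 s: the cover is open at about 1.5 rad, the tablet is in the chute, the tongs are back in their rest, and the final camera check showed the brick, plug, bottle, jar and mug where they started; the hand-in returned no verdict.

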